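Clamp a glued board pack and make up the wallet kit tray

ROBOT

A 6-joint arm with a two-finger parallel gripper is mounted at the origin on the work surface. World frame = base frame: x ahead of the robot, y to its left, z up, the work surface at z = 0. Lengths are in m, angles in degrees, forces in N, time in s.
With the tool pointing down it reaches from about 0.425 to 0.95 m from the base axis. Payload 14.7 kg.
Tool frame: the origin (TCP) lies between the finger pads; the fingertips stand 17 mm ahead of it and the grasp point (between the pads) lies 2 mm behind it; z points along the fingers, x is the direction in which the jaws open and shut, and the axes are right-handed (so a half turn about z gives the same grasp; the last joint's range is limited). The gripper opens to 85 mm and grips with 20 to 120 N. Pads are 22 mm wide; open, the fingers measure 114 mm over their backs; the gripper's body (76 mm by 85 mm) begins 54 mm behind the grasp point. The pads swing forward as they close: fully open they stand 13 mm farther back than shut.
Start: joints at [72.846, 27.513, 91.461, -0, 61.026, -2.67], TCP at [0.163, 0.629, 0.248] pointing down, gripper open.
Joint ranges: [-157.49, 157.49], [-46.99, 117.5], [13.45, 153.17], [-89.5, 269.5], [5.16, 153.95], [-167.48, 167.48]. Speed limits (degrees/s): [108.29, 108.29, 136.94, 172.46, 172.46, 172.46].

INTERFACE

Orientations are given as [roll, pitch, yaw] about the fixed x, y, z axes, in that order (R = Rz(yaw) Ry(pitch) Rx(roll)).
In Python, from station import r, cams gives the robot as it stands.
- The arm moves only by the shell command python3 -m inch 'ROWS' [FORCE]. ROWS is a JSON object of lists of equal length, an entry for each row: "twist": the turn, a rotation vector about the world's x, y, z in degrees, a list of three; "dp": the shift along the world's x, y, z in m, a list of three; "jaw": the opening, from -1 (shut) to 1 (fully open). A call has 1 to 10 rows; each row is the pose to reach, as a shift and turn from the pose measured when the call began; what a row does not reach only later rows make up. A row lasts 1/8 s, in which the tool goes at most 62.5 mm and 10.7 degrees, less where a joint would pass 70% of its speed; a pose out of reach is approached as far as the arm can. A call with a gripper value outside its range is refused whole. The fingers move at their own pace and stop on an object; FORCE is the grip in N (left out, the last holds). Time passes only in rows, so rows that repeat a pose let the fingers close. It gives the time, the measured TCP pose, the force and the opening at its end, in the units of the state.
- r.state(): the state, without advancing time (a new reading comes with each control period).
- cams.capture(name): name is "side" or "top" or "wrist"; returns the picture (400x640x3 uint8, red, green, blue); there is no depth.
- cams.camera_info(name): a dict with "fx", "fy", "cx", "cy" (pixels), "dist" ([k1, k2, p1, p2, k3] as OpenCV has them; the pictures are not rectified), "R" (3x3) and "t" (3): a world point X has camera coordinates R X + t. Camera axes: x right, y down, z forward; pixel columns grow to the right and rows downward; lengths in m; the calibration is good to about 2 mm. A picture is of the moment at which its call begins: read the wrist's pose just before it. camera_info takes no time and is no camera call; for the wrist camera it gives the pose at the moment of the call.
- r.job_done(): hands the job in, once; it reports no verdict.
The state is a dict: "clock": time; "joint_positions": joint angles; "joint_vel": joint speeds; "effort": joint torques, N m; "tool_pos": TCP position; "orientation": TCP orientation; "wrist_force": force on the tool from outside, world axes, zero at the start; "moment": the same for the moment, N m; "gripper_width": finger opening in m.
Only numpy, scipy, OpenCV 4.12 (cv2) and the standard library are available. Lean on these libraries where they do the work, as an engineer would, in place of code of your own. Each camera call takes 0.05 s, during which the arm holds its last target.

TASK

Stand the cream board pack on edge with one end between the jaws of the bench locking pliers, lined up with the pliers, and squeeze the handles over centre until they lock on it. While it stays clamped, set out all the rivet tins upright in the kit tray, each centred on a spot of its own: red lids in the red row, blue lids in the blue row. Then pull the yellow release lever so the pliers spring open, and stand the pack on the grey mark in the tray, along the mark, leaving the other things on the bench alone.

Things in the scene. Friction and masses are not known exactly. Their poses are not given: they have to be found in the camera images.
- pack_c (a point): centre of the board pack: a cream block of glued boards with two brown bands, 110 mm long (its x), 30 mm thick (its y), 50 mm high (its z), about 0.1 kg, standing on the bench on its 110 x 30 mm edge; this point is half-way up (25 mm)
- pliers: locking pliers bolted flat to the bench; origin on the bench, x to the jaws, y to the fixed half. Fixed handle: bar 10 mm thick, z 35-55 mm, y = 11 mm, x = -150 to 0. Moving handle: same bar, pivot at x 0, y -11 mm. Jaw pads at x = 34-70 mm, z 14-50 mm: fixed face at y = 15 mm, the other comes in from -y; about 40 mm apart open, 30 mm locked, bare bench between. Jaw arms reach y = +-68 mm, x = 70 mm
- mouth (a point): point 100 mm ahead of the pliers' origin on their centre line, 25 mm up: where the centre of the pack belongs when it is to be clamped (pack lengthwise along the pliers' x, its near 25 mm between the pads)
- handle (a joint): moving handle: 0 sprung fully open, 0.25 locked (parallel to the fixed handle, at its stop). Squeezed towards the fixed handle past centre (0.20) it snaps to 0.25 (0.23 to 0.25 with the pack in the jaws) and stays; this takes up to about 20 N at the grip points. To open it, use the release lever, not force on the handle
- handle_grip (a point): grip point on the moving handle, 90 mm from its pivot, 45 mm above the bench, on the bar's centre line; over the outsides of the two bars there it is 55 mm when open and 32 mm when locked
- fixed_grip (a point): grip point on the fixed handle opposite, 90 mm from the pivot, 45 mm above the bench, on the bar's centre line (this handle does not move)
- release (a joint): yellow release lever on top of the fixed handle: 0 at rest (sprung back, along the handle), 0.40 fully pulled; turns about a pin at x = -105, y = 11 mm of the pliers, its tab end swinging outwards to the pliers' +y. On locked pliers its nose meets the moving handle at about 0.06 and they spring open at about 0.22; under 10 N at the tab
- release_tab (a point): the upright yellow post at the end of the release lever, 12 mm across, from 57 to 91 mm above the bench, 80 mm from the lever's pin; this point is at 76 mm, on the post's axis
- pack_mark (a point): centre of the grey oblong mark (118 x 38 mm, long side along its x) in the kit tray where the pack is to stand at the end; on the tray's floor. Same axes as the tray
- tray: white kit tray with a wooden rim, 176 (x) x 256 mm (y), fixed; floor 4 mm, rim 10 mm above the bench; origin at the middle of its underside, x away from the robot, y along the rows. Spots are rings 42 mm across: red row at x = -36 mm (nearer the robot), blue row at x = +36 mm, each with spots at y = +22, -34 and -90 mm; the pack's grey mark at x = 0, y = +85 mm
- tin0_c (a point): centre (16 mm up) of a closed round rivet tin with a red lid, 32 mm across, 32 mm high, 45 g, upright, its z up; may be absent
- tin1_c (a point): centre (16 mm up) of a closed round rivet tin with a red lid, 32 mm across, 32 mm high, 45 g, upright, its z up; may be absent
- tin2_c (a point): centre (16 mm up) of a closed round rivet tin with a red lid, 32 mm across, 32 mm high, 45 g, upright, its z up; may be absent
- tin3_c (a point): centre (16 mm up) of a closed round rivet tin with a blue lid, 32 mm across, 32 mm high, 45 g, upright, its z up; may be absent
- tin4_c (a point): centre (16 mm up) of a closed round rivet tin with a blue lid, 32 mm across, 32 mm high, 45 g, upright, its z up; may be absent
- tin5_c (a point): centre (16 mm up) of a closed round rivet tin with a blue lid, 32 mm across, 32 mm high, 45 g, upright, its z up; may be absent
- jar_a: bystander, leave alone: tall turquoise jar, 72 mm across; origin at the middle of its underside
- jar_b: bystander, leave alone: small amber jar with a yellow cap, 60 mm across; origin at the middle of its underside
- hammer: bystander, leave alone: hammer lying down, 240 mm long; origin at the middle of its underside
- wax: bystander, leave alone: round cake of yellow-brown wax, 60 mm across, 22 mm high; origin at the middle of its underside
- bundle: bystander, leave alone: square white bundle of boards, 100 x 90 x 80 mm; origin at the middle of its underside
- shears: bystander, leave alone: black-handled shears lying flat, about 210 mm long; origin at the screw of the blades on its underside
- slicker: bystander, leave alone: dark wooden slicker, a flat stick 130 x 24 x 14 mm; origin at the middle of its underside
There are look-alikes about, which are no part of the job. Leave any pink or turquoise look-alike of the part that bears tin1_c alone. Leave any pink look-alike of the part that bears tin5_c alone.

How it is judged:
By the outcome, as a careful person would: the job done as asked, in the order asked, and still so for the second after the job is handed in, with the robot touching nothing.
Of tin0, tin1, tin2, tin3, tin4, tin5 only 4 to 6 are there at a start; the rules pass over those that are not, and their reading is None.
At some moment in a run one of tin0, tin1, tin2, tin3, tin4, tin5 may be knocked a few centimetres aside while the robot is not near it.
Once in a run the grip may slacken for a moment while it holds something.
It also fails if it takes over 208 s, if anything falls off the work surface, if the arm or the gripper's body presses on something with over 40 N, if the wrist force passes 120 N, or if a joint passes its speed limit or range.

## Working session

There is one attempt and no reset: what is moved stays moved. The work goes in short steps, Python scripts to look and compute and a shell command to move; the robot and the scene stay as the last step left them, time stands still between calls to the robot, and variables do not carry over. Pictures are saved under pics/ and viewed, and the job is handed in when it is done.

```bash
ls; mkdir -p pics; python3 - <<'E'
from station import r,cams
import cv2
print(r.state())
for n in ["side","top","wrist"]:
    im=cams.capture(n); cv2.imwrite(f"pics/{n}0.png",im[:,:,::-1])
    i=cams.camera_info(n); print(n,i)
E
```

```text
pics
{'clock': 0.0, 'joint_positions': array([ 7.28464173e+01,  2.75481257e+01,  9.14957409e+01, -1.04032338e-03,
        6.10253664e+01, -2.66916575e+00]), 'joint_vel': array([ 0.03184836, -0.06607371, -0.09031305,  0.01806393,  0.01082195,
        0.0216544 ]), 'effort': array([-4.25817401e-03, -9.50638890e+01, -4.30181086e+01, -4.68893977e-04,
        1.24029291e-02, -4.02568048e-05]), 'tool_pos': array([0.16243207, 0.62895778, 0.24767901]), 'orientation': array([-1.79997684e+02,  6.92001553e-02,  7.55160889e+01]), 'wrist_force': array([0.34873897, 0.89486068, 0.27446971]), 'moment': array([-0.00224393,  0.03268559,  0.0397913 ]), 'gripper_width': 0.08509842224900464}
side {'fx': 423.4898151167523, 'fy': 423.4898151167523, 'cx': 316.97637794294246, 'cy': 200.28784882836493, 'dist': array([-0.03358456,  0.        ,  0.        ,  0.        ,  0.        ]), 'R': array([[-0.96600263, -0.25847189,  0.00558648],
       [-0.15343316,  0.5557757 , -0.81705057],
       [ 0.20807978, -0.79013015, -0.57653894]]), 't': array([0.56398397, 0.13361   , 1.06645386])}
top {'fx': 437.24353383734257, 'fy': 437.24353383734257, 'cx': 320.2926522885337, 'cy': 188.04955719921014, 'dist': array([-0.11627183,  0.        ,  0.        ,  0.        ,  0.        ]), 'R': array([[ 3.14647316e-03, -9.99866586e-01, -1.60284038e-02],
       [-9.87161031e-01, -5.45975329e-04, -1.59727271e-01],
       [ 1.59697211e-01,  1.63251932e-02, -9.87031048e-01]]), 't': array([0.0644388 , 0.55006076, 1.12232111])}
wrist {'fx': 290.9326006721466, 'fy': 290.9326006721466, 'cx': 315.77912389934085, 'cy': 196.42929777554627, 'dist': array([0.01204056, 0.        , 0.        , 0.        , 0.        ]), 'R': array([[ 2.50462836e-01,  9.68126170e-01, -2.92924827e-04],
       [ 9.17992556e-01, -2.37396699e-01,  3.17698718e-01],
       [ 3.07502903e-01, -7.98406247e-02, -9.48191668e-01]]), 't': array([-0.64979649, -0.0415508 ,  0.38128708])}
```

View pics/top0.png

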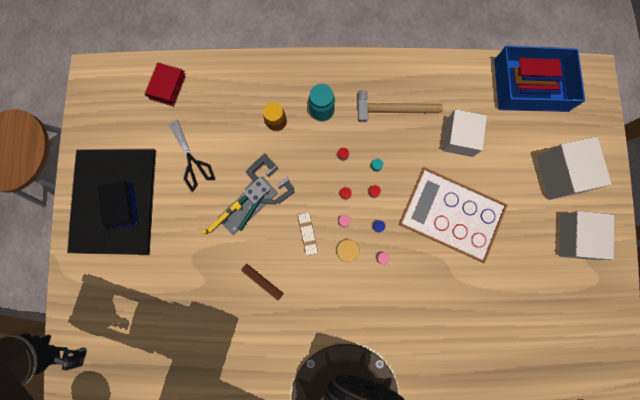

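View pics/side0.png

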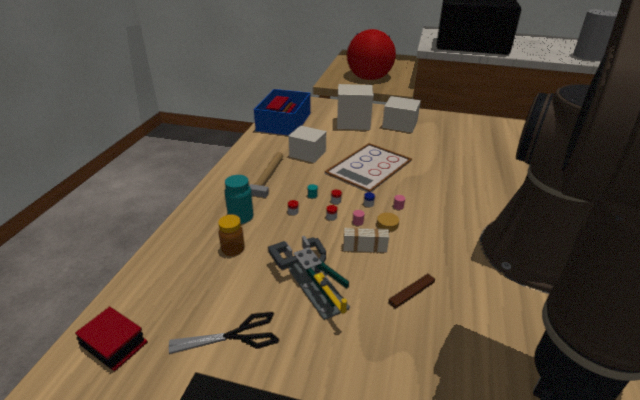

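View pics/wrist0.png

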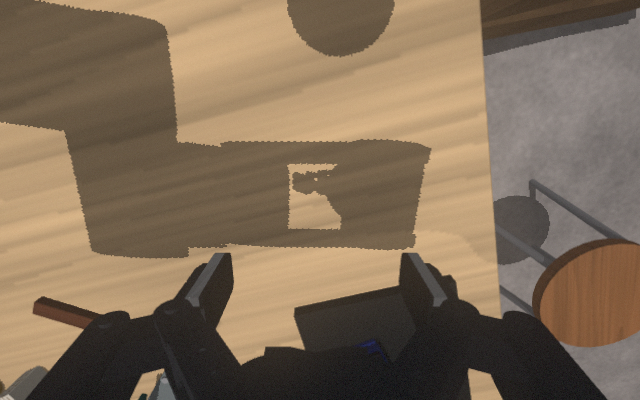

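```bash
cat > h.py <<'E'
import numpy as np, cv2
from station import r,cams
def ray(name,uv,info=None):
    i=info or cams.camera_info(name)
    K=np.array([[i['fx'],0,i['cx']],[0,i['fy'],i['cy']],[0,0,1]])
    p=cv2.undistortPoints(np.array(uv,float).reshape(-1,1,2),K,np.array(i['dist']),criteria=(3,50,1e-9)).reshape(-1,2)
    R=np.array(i['R']);t=np.array(i['t'])
    d=np.c_[p,np.ones(len(p))]@R
    return -R.T@t,d
def onz(name,uv,z,info=None):
    o,d=ray(name,uv,info); s=(z-o[2])/d[:,2]
    return o+d*s[:,None]
def proj(name,X,info=None):
    i=info or cams.camera_info(name)
    K=np.array([[i['fx'],0,i['cx']],[0,i['fy'],i['cy']],[0,0,1]])
    R=np.array(i['R']);t=np.array(i['t'])
    return cv2.projectPoints(np.array(X,float).reshape(-1,1,3),cv2.Rodrigues(R)[0],t,K,np.array(i['dist']))[0].reshape(-1,2)
def tri(n1,uv1,n2,uv2,i1=None,i2=None):
    o1,d1=ray(n1,[uv1],i1);o2,d2=ray(n2,[uv2],i2);d1=d1[0];d2=d2[0]
    A=np.c_[d1,-d2];s=np.linalg.lstsq(A,o2-o1,rcond=None)[0]
    a=o1+s[0]*d1;b=o2+s[1]*d2
    return (a+b)/2,np.linalg.norm(a-b)
def cap(name,fn,crop=None,sc=1):
    info=cams.camera_info(name)
    im=cams.capture(name)[:,:,::-1].copy()
    o=im
    if crop: x0,y0,x1,y1=crop; o=im[y0:y1,x0:x1]
    if sc!=1:o=cv2.resize(o,None,fx=sc,fy=sc,interpolation=cv2.INTER_CUBIC)
    cv2.imwrite('pics/'+fn,o)
    return im,info
HSV=lambda im:cv2.cvtColor(im,cv2.COLOR_BGR2HSV)
def blobs(mask,amin=20):
    n,l,s,c=cv2.connectedComponentsWithStats(mask.astype(np.uint8))
    return [(c[k],s[k,4],l==k) for k in range(1,n) if s[k,4]>=amin]
E
python3 - <<'E'
import cv2
im=cv2.imread('pics/top0.png')
cv2.imwrite('pics/c1.png',cv2.resize(im[140:260,190:330],None,fx=5,fy=5,interpolation=cv2.INTER_CUBIC))
cv2.imwrite('pics/c2.png',cv2.resize(im[135:275,320:515],None,fx=4,fy=4,interpolation=cv2.INTER_CUBIC))
E
```

```text
(no output)
```

View pics/c1.png

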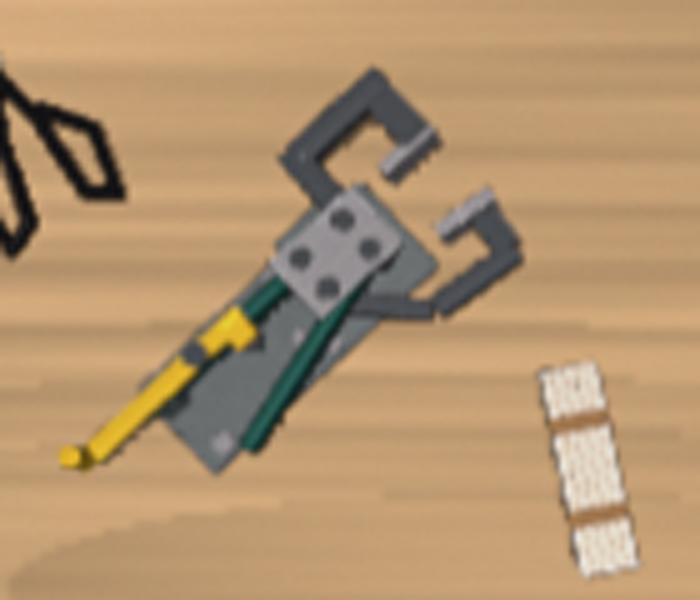

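View pics/c2.png

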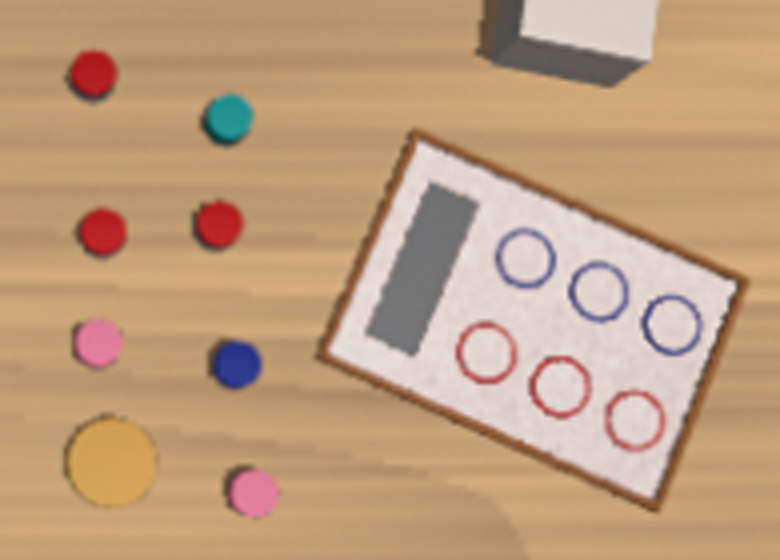

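```bash
cat > m1.py <<'E'
from h import *
def tins(im,info,name='top'):
    h=HSV(im);out={}
    H,S,V=h[...,0],h[...,1],h[...,2]
    red=((H<6)|(H>172))&(S>180)&(V>100); blue=(H>108)&(H<130)&(S>140)&(V>70)
    for n,m in(('red',red),('blue',blue)):
        out[n]=[(c,a,onz(name,[c],0.032,info)[0]) for c,a,_ in blobs(m,40)]
    return out
E
python3 - <<'E'
from m1 import *
im=cv2.imread('pics/top0.png');info=cams.camera_info('top')
for k,v in tins(im,info).items():
    for c,a,p in v: print(k,c.round(1),a,p.round(4))
h=HSV(im)
# pack
sub=np.zeros(im.shape[:2],bool);sub[205:262,290:325]=1
m=sub&(((h[...,1]<70)&(h[...,2]>150)))
ys,xs=np.nonzero(m);P=onz('top',np.c_[xs,ys],0.05,info)[:,:2].astype(np.float32)
(c,s,a)=cv2.minAreaRect(P);print('pack',c,s,a, m.sum())
# tray grey
sub[:]=0;sub[175:230,405:445]=1
m=sub&(h[...,1]<40)&(h[...,2]<140)
ys,xs=np.nonzero(m);P=onz('top',np.c_[xs,ys],0.004,info)[:,:2].astype(np.float32)
rr=cv2.minAreaRect(P);print('grey',rr,P.mean(0))
# rings
for n,lo,hi in(('b',110,130),('r',170,180)):
    sub[:]=0;sub[180:255,430:505]=1
    H=h[...,0]; m=sub&(((H>108)&(H<130)) if n=='b' else ((H<6)|(H>172)))&(h[...,1]>60)
    m=cv2.morphologyEx(m.astype(np.uint8),cv2.MORPH_CLOSE,np.ones((2,2)))
    for cc,a,l in blobs(m,15):
        ys,xs=np.nonzero(l);P=onz('top',np.c_[xs,ys],0.004,info)[:,:2]
        e=cv2.fitEllipse(P.astype(np.float32)*1000) if a>20 else None
        print(n,cc,a,e)
E
```

```text
Traceback (most recent call last):
  File "m1.py", line 7, in tins
    out[n]=[(c,a,onz(name,[c],0.032,info)[0]) for c,a,_ in blobs(m,40)]
                 ~~~^^^^^^^^^^^^^^^^^^^^^
  File "h.py", line 11, in onz
    o,d=ray(name,uv,info); s=(z-o[2])/d[:,2]
        ~~~^^^^^^^^^^^^^^
  File "h.py", line 6, in ray
    p=cv2.undistortPoints(np.array(uv,float).reshape(-1,1,2),K,np.array(i['dist']),criteria=(3,50,1e-9)).reshape(-1,2)
      ~~~~~~~~~~~~~~~~~~~^^^^^^^^^^^^^^^^^^^^^^^^^^^^^^^^^^^^^^^^^^^^^^^^^^^^^^^^^^^^^^^^^^^^^^^^^^^^^^^
cv2.error: OpenCV(4.12.0) :-1: error: (-5:Bad argument) in function 'undistortPoints'
> Overload resolution failed:
>  - undistortPoints() got an unexpected keyword argument 'criteria'
>  - undistortPoints() got an unexpected keyword argument 'criteria'
```

```bash
sed -i 's/cv2.undistortPoints(\(.*\),K,np.array(i\[.dist.\]),criteria=(3,50,1e-9))/cv2.undistortPointsIter(\1,K,np.array(i["dist"]),None,None,(3,50,1e-9))/' h.py; grep undist h.py
cat > a.py <<'E'
from m1 import *
im=cv2.imread('pics/top0.png');info=cams.camera_info('top')
for k,v in tins(im,info).items():
    for c,a,p in v: print(k,c.round(1),a,p.round(4))
h=HSV(im)
sub=np.zeros(im.shape[:2],bool);sub[205:262,290:325]=1
m=sub&(((h[...,1]<70)&(h[...,2]>150)))
ys,xs=np.nonzero(m);P=onz('top',np.c_[xs,ys],0.05,info)[:,:2].astype(np.float32)
(c,s,a)=cv2.minAreaRect(P);print('pack',c,s,a, m.sum())
sub[:]=0;sub[175:230,405:445]=1
m=sub&(h[...,1]<40)&(h[...,2]<140)
ys,xs=np.nonzero(m);P=onz('top',np.c_[xs,ys],0.004,info)[:,:2].astype(np.float32)
rr=cv2.minAreaRect(P);print('grey',rr,P.mean(0))
for n in 'br':
    sub[:]=0;sub[180:255,430:505]=1
    H=h[...,0]; m=sub&(((H>108)&(H<130)) if n=='b' else ((H<6)|(H>172)))&(h[...,1]>60)
    m=cv2.morphologyEx(m.astype(np.uint8),cv2.MORPH_CLOSE,np.ones((2,2)))
    for cc,a,l in blobs(m,15):
        ys,xs=np.nonzero(l);P=onz('top',np.c_[xs,ys],0.004,info)[:,:2]
        e=cv2.fitEllipse(P.astype(np.float32)*1000) if a>20 else None
        print(n,cc.round(1),a,e)
E
python3 a.py
```

```text
p=cv2.undistortPointsIter(np.array(uv,float).reshape(-1,1,2),K,np.array(i["dist"]),None,None,(3,50,1e-9)).reshape(-1,2)
red [540.   66.9] 645 [ 0.9118 -0.5767  0.032 ]
red [163.1  81.2] 816 [0.8653 0.5221 0.032 ]
red [539.7  86.3] 143 [ 0.8508 -0.5688  0.032 ]
red [342.9 152.9] 93 [0.6494 0.0042 0.032 ]
red [374.3 190.5] 89 [ 0.5454 -0.0801  0.032 ]
red [345.3 192.5] 91 [ 0.5399 -0.0018  0.032 ]
blue [538.6  82.2] 2268 [ 0.8633 -0.5669  0.032 ]
blue [378.7 225.6] 89 [ 0.4507 -0.0902  0.032 ]
pack (0.42918136715888977, 0.09932352602481842) (0.11116001009941101, 0.03142567351460457) 12.20149040222168 413
grey ((0.5187016129493713, -0.22327449917793274), (0.03636205196380615, 0.11637888848781586), 66.06605529785156) [ 0.5184441  -0.22326873]
b [469.6 210.9] 32 ((499.48345947265625, -349.2392578125), (37.552738189697266, 38.67988204956055), 161.14410400390625)
b [484.3 213.6] 17 None
r [441.8 223.9] 72 ((457.6463317871094, -268.232177734375), (38.49036407470703, 39.08767318725586), 78.14457702636719)
r [460.8 232.3] 86 ((433.7712707519531, -319.48345947265625), (39.31226348876953, 39.92189025878906), 164.7170867919922)
r [479.1 240.5] 79 ((410.8162841796875, -370.37396240234375), (38.96474075317383, 39.810264587402344), 9.626063346862793)
```

```bash
python3 -m inch '{"twist":[[0,0,-10],[0,0,-20],[0,0,-30],[0,0,-34.5],[0,0,-34.5],[0,0,-34.5],[0,0,-34.5],[0,0,-34.5],[0,0,-34.5],[0,0,-34.5]],"dp":[[0.03,-0.03,0],[0.07,-0.08,0],[0.11,-0.125,0],[0.155,-0.175,0],[0.2,-0.22,0],[0.24,-0.27,0],[0.28,-0.315,0],[0.32,-0.36,0],[0.36,-0.41,0],[0.4,-0.455,0]],"jaw":[1,1,1,1,1,1,1,1,1,1]}'
python3 -m inch '{"twist":[[0,0,0],[0,0,0]],"dp":[[0,0,0],[0,0,0]],"jaw":[1,1]}'
python3 - <<'E'
from h import *
print(r.state()['tool_pos'],r.state()['orientation'])
im,i=cap('wrist','w1.png');np.save('w1.npy',i,allow_pickle=True)
E
```

```text
clock: 1.4
tool_pos: [0.562, 0.1737, 0.2478]
orientation: [-180.0, 0.1, 41.0]
wrist_force: [0.7, 1.1, -0.2]
gripper_width: 0.0849
clock: 1.65
tool_pos: [0.5617, 0.1735, 0.2474]
orientation: [-180.0, 0.1, 40.9]
wrist_force: [-0.4, 0.1, -0.2]
gripper_width: 0.0854
[0.56170344 0.17350899 0.2474012 ] [-1.79953558e+02  9.85181043e-02  4.09426561e+01]
```

View pics/w1.png

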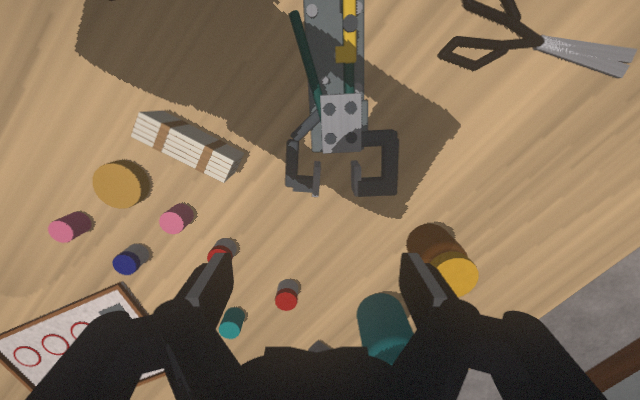

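```bash
python3 -m inch '{"twist":[[0,0,0],[0,0,0],[0,0,0],[0,0,0]],"dp":[[-0.04,0.045,0],[-0.075,0.085,-0.02],[-0.075,0.085,-0.02],[-0.075,0.085,-0.02]],"jaw":[1,1,1,1]}'
python3 - <<'E'
from h import *
print(r.state()['tool_pos'],r.state()['orientation'])
im,i=cap('wrist','w2.png');np.save('w2.npy',i,allow_pickle=True)
E
```

```text
clock: 2.2
tool_pos: [0.4857, 0.2602, 0.2278]
orientation: [-180.0, 0.1, 41.2]
wrist_force: [0.1, -0.4, -0.2]
gripper_width: 0.0852
[0.48572066 0.26020753 0.22783242] [-1.79966764e+02  7.56220364e-02  4.11587685e+01]
```

View pics/w2.png

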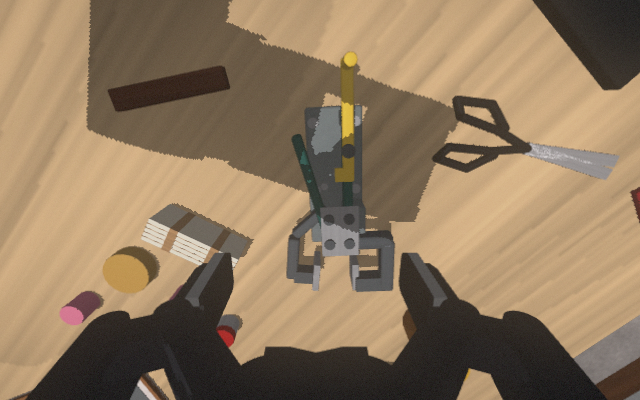

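```bash
python3 - <<'E'
import cv2
im=cv2.imread('pics/w2.png')
cv2.imwrite('pics/c3.png',cv2.resize(im[195:300,270:410],None,fx=5,fy=5,interpolation=cv2.INTER_CUBIC))
cv2.imwrite('pics/c4.png',cv2.resize(im[40:200,270:410],None,fx=3.7,fy=3.7,interpolation=cv2.INTER_CUBIC))
im=cv2.imread('pics/w1.png')
cv2.imwrite('pics/c5.png',cv2.resize(im[80:210,270:410],None,fx=5,fy=4.5,interpolation=cv2.INTER_CUBIC))
E
```

```text
(no output)
```

View pics/c3.png

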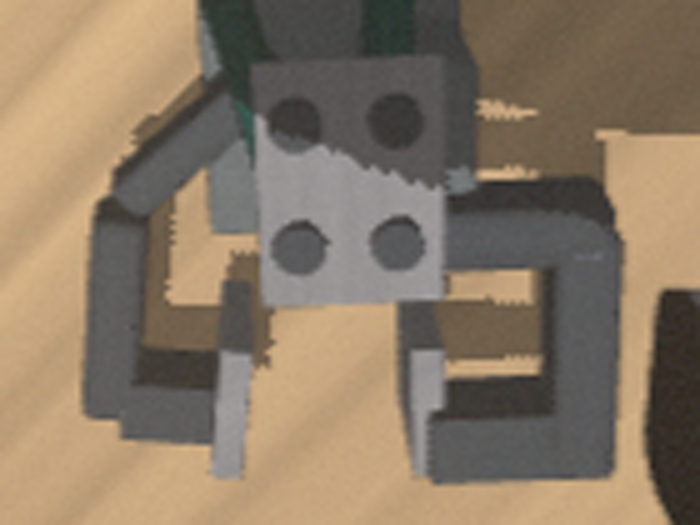

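View pics/c4.png

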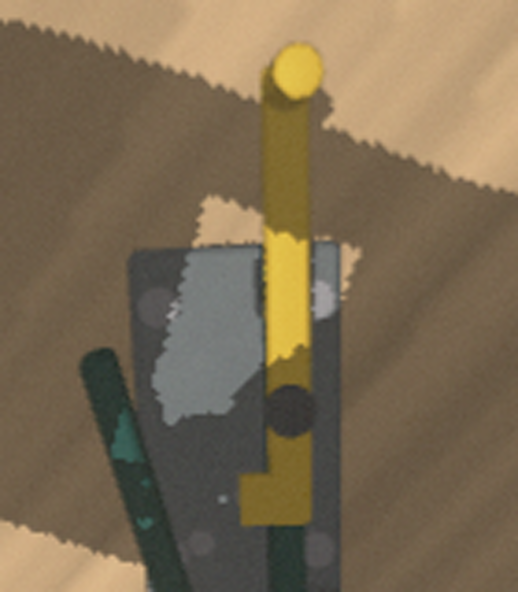

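View pics/c5.png

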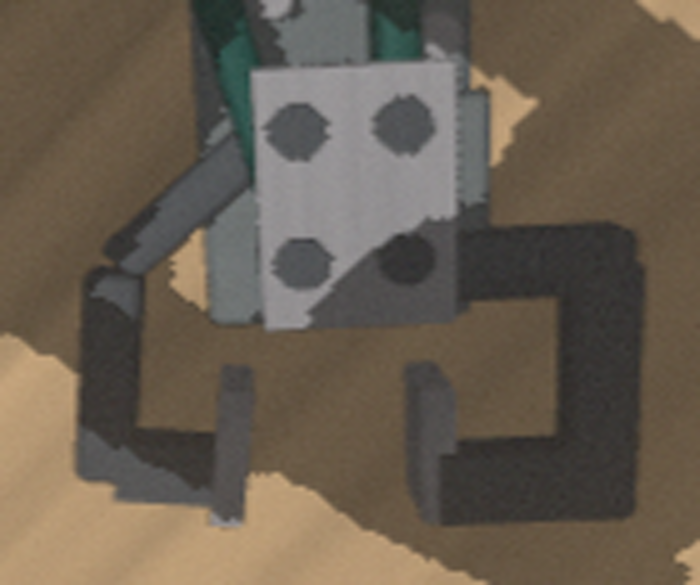

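```bash
cat > b.py <<'E'
from h import *
i1=np.load('w1.npy',allow_pickle=True).item();i2=np.load('w2.npy',allow_pickle=True).item()
f5=lambda x,y:(270+(x+.5)/5-.5,80+(y+.5)/4.5-.5)
f3=lambda x,y:(270+(x+.5)/5-.5,195+(y+.5)/5-.5)
P={}
for n,a,b in [('corner',(635,518),(612,480)),('pl1',(250,72),(250,65)),('pl2',(455,62),(445,55)),('pl3',(265,330),(262,305)),('pl4',(455,323),(443,300)),
 ('b1',(298,130),(295,123)),('b2',(404,126),(397,120)),('b3',(303,263),(299,247)),('b4',(407,258),(397,243)),('fpadend',(440,522),(432,478))]:
    p,e=tri('wrist',f5(*a),'wrist',f3(*b),i1,i2); P[n]=p
    print(n,p.round(4),round(e,4))
f4=lambda x,y:(270+(x+.5)/3.7-.5,40+(y+.5)/3.7-.5)
tab=onz('wrist',[f4(298,71)],0.091,i2)[0];print('tab w',tab)
for z in(.058,.062,.066):print('pin',z,onz('wrist',[f4(290,411)],z,i2)[0])
print('tab top',onz('top',[(190+72.5/5-.5,140+457.5/5-.5)],0.091)[0])
for z in(.058,.064):print('pin top',onz('top',[(190+193.5/5-.5,140+353.5/5-.5)],z)[0])
h=HSV(cv2.imread('pics/side0.png'))
m=(h[...,0]>20)&(h[...,0]<32)&(h[...,1]>180);m[:260]=0
for c,a,l in blobs(m,20):
  ys,xs=np.nonzero(l);print(c,a,xs.min(),xs.max(),ys.min(),ys.max())
E
python3 b.py; python3 -c "
import cv2
im=cv2.imread('pics/side0.png')
cv2.imwrite('pics/c6.png',cv2.resize(im[225:325,260:400],None,fx=5,fy=5,interpolation=cv2.INTER_CUBIC))"
```

```text
corner [0.6463 0.2171 0.0564] 0.0006
pl1 [0.509  0.2402 0.0581] 0.0002
pl2 [0.5395 0.2695 0.0572] 0.0002
pl3 [0.5501 0.1979 0.0583] 0.0005
pl4 [0.5802 0.2264 0.0588] 0.0002
b1 [0.5247 0.2372 0.0607] 0.0002
b2 [0.5408 0.2523 0.0608] 0.0003
b3 [0.5455 0.2155 0.0611] 0.0003
b4 [0.5613 0.2308 0.0612] 0.0003
fpadend [0.6149 0.1868 0.0528] 0.0006
tab w [0.43294326 0.3639068  0.091     ]
pin 0.058 [0.4898064  0.30575878 0.058     ]
pin 0.062 [0.48903212 0.30597561 0.062     ]
pin 0.066 [0.48825784 0.30619243 0.066     ]
tab top [0.43105152 0.36170865 0.091     ]
pin top [0.48841424 0.3082433  0.058     ]
pin top [0.48775636 0.3068636  0.064     ]
[318.68656716 277.07462687] 67 314 323 273 283
[335.29545455 299.10454545] 220 322 346 285 312
```

View pics/c6.png

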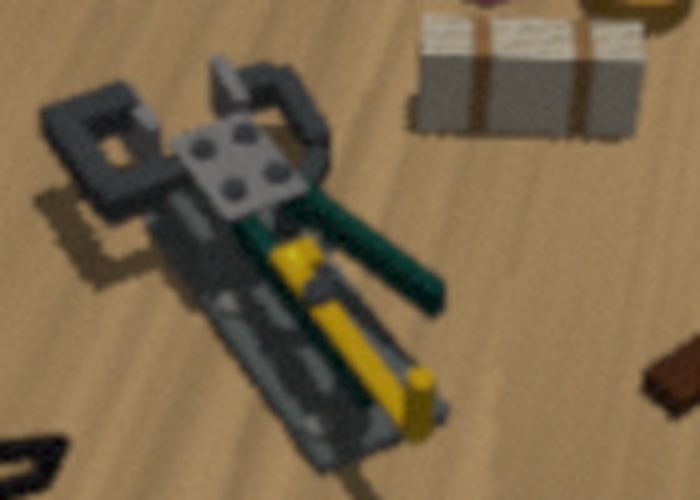

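```bash
python3 -m inch '{"twist":[[0,0,10],[0,0,20],[0,0,30],[0,0,40],[0,0,50],[0,0,61],[0,0,61],[0,0,61]],"dp":[[0.01,-0.03,0],[0.01,-0.06,0],[0,-0.09,-0.01],[-0.02,-0.12,-0.02],[-0.04,-0.15,-0.025],[-0.05,-0.16,-0.03],[-0.05,-0.16,-0.03],[-0.05,-0.16,-0.03]],"jaw":[1,1,1,1,1,1,1,1]}'
python3 - <<'E'
from h import *
print(r.state()['tool_pos'],r.state()['orientation'])
im,i=cap('wrist','w3.png');np.save('w3.npy',i,allow_pickle=True)
E
```

```text
clock: 3.25
tool_pos: [0.4375, 0.0998, 0.1984]
orientation: [180.0, 0.1, 101.8]
wrist_force: [-0.5, 0.8, 0.5]
gripper_width: 0.0855
[0.43746312 0.099825   0.1984195 ] [1.79950271e+02 5.50469011e-02 1.01788917e+02]
```

View pics/w3.png

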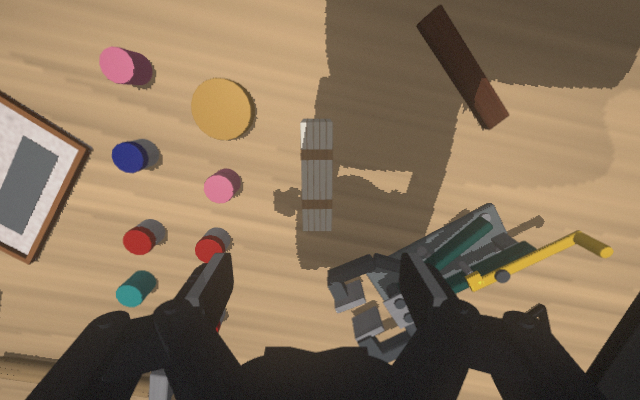

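```bash
python3 - <<'E'
from h import *
i=np.load('w3.npy',allow_pickle=True).item();im=cv2.imread('pics/w3.png')
cv2.imwrite('pics/c7.png',cv2.resize(im[105:245,280:350],None,fx=4,fy=4,interpolation=cv2.INTER_CUBIC))
for uv in [(301,120),(332,120),(302,231),(332,231)]: print(uv,onz('wrist',[uv],.05,i)[0].round(4))
E
```

```text
(301, 120) [0.3787 0.0737 0.05  ]
(332, 120) [0.3729 0.1015 0.05  ]
(302, 231) [0.4883 0.0957 0.05  ]
(332, 231) [0.4819 0.1263 0.05  ]
```

View pics/c7.png

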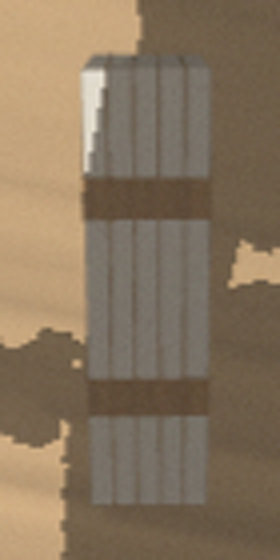

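```bash
python3 - <<'E'
from h import *
i=np.load('w3.npy',allow_pickle=True).item()
f=lambda x,y:(280+(x+.5)/4-.5,105+(y+.5)/4-.5)
P=np.array([onz('wrist',[f(*q)],.05,i)[0] for q in [(82,68),(210,68),(91,504),(206,504)]])
print(P.round(4),P.mean(0)); d=P[2:].mean(0)-P[:2].mean(0);print(np.linalg.norm(d),np.degrees(np.arctan2(d[1],d[0])));print(np.linalg.norm(P[1]-P[0]),np.linalg.norm(P[3]-P[2]))
E
```

```text
[[0.3803 0.0732 0.05  ]
 [0.3743 0.1019 0.05  ]
 [0.4878 0.096  0.05  ]
 [0.4817 0.1253 0.05  ]] [0.43099806 0.09911401 0.05      ]
0.10987405693235078 12.128365435801419
0.02935795611743914 0.029854206319943708
```

```bash
python3 -m inch '{"twist":[[0,0,0.3],[0,0,0.3],[0,0,0.3],[0,0,0.3],[0,0,0.3],[0,0,0.3],[0,0,0.3],[0,0,0.3]],"dp":[[-0.006,-0.0007,-0.05],[-0.006,-0.0007,-0.1],[-0.006,-0.0007,-0.14],[-0.006,-0.0007,-0.16],[-0.006,-0.0007,-0.168],[-0.006,-0.0007,-0.168],[-0.006,-0.0007,-0.168],[-0.006,-0.0007,-0.168]],"jaw":[0.6,0.6,0.4,0.4,0.4,-1,-1,-1]}' 50
python3 -m inch '{"twist":[[0,0,0],[0,0,0],[0,0,0],[0,0,0]],"dp":[[0,0,0],[0,0,0],[0,0,0],[0,0,0]],"jaw":[-1,-1,-1,-1]}' 50
```

```text
clock: 4.3
tool_pos: [0.4321, 0.0994, 0.0312]
orientation: [179.9, 0.1, 102.1]
wrist_force: [-0.2, -0.5, -0.6]
gripper_width: 0.0296
clock: 4.8
tool_pos: [0.432, 0.0994, 0.0312]
orientation: [179.9, 0.1, 102.1]
wrist_force: [0.1, 0.2, -1.3]
gripper_width: 0.0298
```

```bash
python3 -m inch '{"twist":[[0,0,0],[0,0,0],[0,0,-8],[0,0,-18],[0,0,-28],[0,0,-38],[0,0,-48],[0,0,-58.3],[0,0,-58.3],[0,0,-58.3]],"dp":[[0,0,0.05],[0,0,0.11],[0.03,0.01,0.11],[0.06,0.02,0.11],[0.1,0.03,0.11],[0.14,0.04,0.11],[0.175,0.0485,0.11],[0.189,0.0485,0.11],[0.189,0.0485,0.11],[0.189,0.0485,0.11]],"jaw":[-1,-1,-1,-1,-1,-1,-1,-1,-1,-1]}'
python3 -m inch '{"twist":[[0,0,0],[0,0,0]],"dp":[[0,0,0],[0,0,0]],"jaw":[-1,-1]}'
python3 - <<'E'
from h import *
print(r.state()['tool_pos'],r.state()['orientation'])
im,i=cap('wrist','w4.png');np.save('w4.npy',i,allow_pickle=True)
cap('top','t4.png',(190,120,350,270),5)
E
```

```text
clock: 6.05
tool_pos: [0.6199, 0.1477, 0.1408]
orientation: [179.9, 0.1, 44.1]
wrist_force: [0.0, -0.5, -0.8]
gripper_width: 0.0297
clock: 6.3
tool_pos: [0.6194, 0.1477, 0.1409]
orientation: [179.9, 0.1, 44.2]
wrist_force: [1.4, -0.2, -1.5]
gripper_width: 0.0293
[0.61940274 0.14770094 0.14094674] [1.79918702e+02 1.31561579e-01 4.41609733e+01]
```

View pics/w4.png

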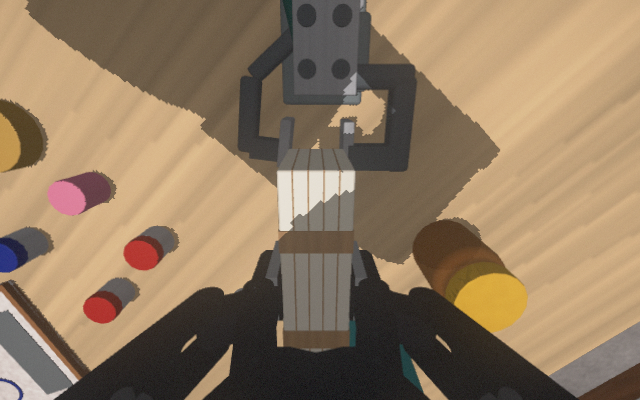

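```bash
cat > pl.py <<'E'
from h import *
O=np.array([.5533,.2229]);yaw=np.radians(-46.2)
X=np.array([np.cos(yaw),np.sin(yaw)]);Y=np.array([-X[1],X[0]])
def topl(p): d=np.asarray(p)[...,:2]-O; return np.stack([d@X,d@Y],-1)
def tow(x,y): return O+x*X+y*Y
E
python3 - <<'E'
from pl import *
i=np.load('w4.npy',allow_pickle=True).item();im=cv2.imread('pics/w4.png')
cv2.imwrite('pics/c8.png',cv2.resize(im[60:260,230:430],None,fx=3,fy=3,interpolation=cv2.INTER_CUBIC))
for uv in[(307,14.5),(341.5,14.5),(307,68),(341,69)]: print(topl(onz('wrist',[uv],.061,i)[0]).round(4))
for uv in[(278.5,169.5),(355,170)]: print(topl(onz('wrist',[uv],.1596,i)[0]).round(4))
for uv in[(279,231),(353,231)]: print(topl(onz('wrist',[uv],.1596,i)[0]).round(4))
E
```

```text
[-0.0305 -0.0104]
[-0.0307  0.0109]
[-0.0004 -0.0105]
[0.0001 0.0116]
[ 0.0439 -0.0185]
[0.0439 0.0105]
[ 0.0696 -0.0192]
[0.0694 0.011 ]
```

View pics/c8.png

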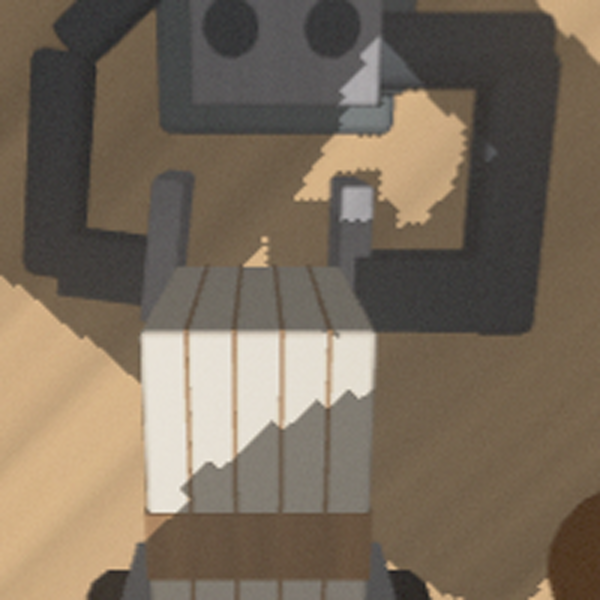

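View pics/t4.png

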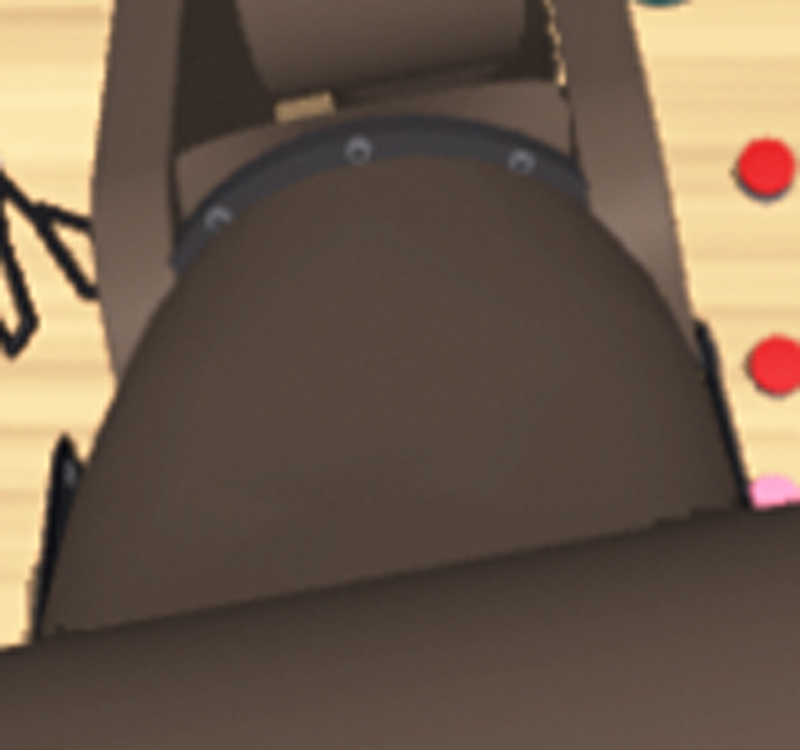

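```bash
python3 -m inch '{"twist":[[0,0,0],[0,0,0],[0,0,0],[0,0,0],[0,0,0],[0,0,0],[0,0,0]],"dp":[[0.0015,0,-0.02],[0.0015,0,-0.045],[0.0015,0,-0.07],[0.0015,0,-0.09],[0.0015,0,-0.1],[0.0015,0,-0.105],[0.0015,0,-0.105]],"jaw":[-1,-1,-1,-1,-1,-1,-1]}'
python3 - <<'E'
from h import *
print(r.state()['tool_pos'],r.state()['orientation'])
im,i=cap('wrist','w5.png');np.save('w5.npy',i,allow_pickle=True)
E
```

```text
clock: 7.28
tool_pos: [0.6214, 0.1478, 0.0361]
orientation: [179.9, 0.1, 44.1]
wrist_force: [-0.4, -0.3, -2.1]
gripper_width: 0.0296
[0.62140124 0.14777055 0.03611383] [1.79900256e+02 1.06528066e-01 4.41248372e+01]
```

View pics/w5.png

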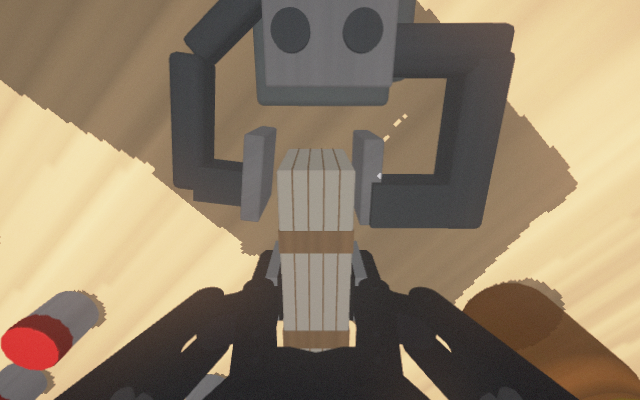

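```bash
python3 -m inch '{"twist":[[0,0,0],[0,0,0],[0,0,0],[0,0,0],[0,0,0]],"dp":[[0.0005,0.0005,-0.003],[0.0005,0.0005,-0.0045],[0.0005,0.0005,-0.0045],[0.0005,0.0005,-0.0045],[0.0005,0.0005,-0.0045]],"jaw":[-1,-1,-1,0.1,0.1]}'
python3 -m inch '{"twist":[[0,0,0],[0,0,0],[0,0,0],[0,0,0],[0,0,0]],"dp":[[0,0,0.0],[0,0,0.04],[0,0,0.1],[0,0,0.15],[0,0,0.15]],"jaw":[0.1,0.1,0.1,0.1,0.1]}'
python3 - <<'E'
from h import *
print(r.state()['tool_pos'],r.state()['orientation'])
im,i=cap('wrist','w6.png');np.save('w6.npy',i,allow_pickle=True)
E
```

```text
clock: 7.95
tool_pos: [0.6222, 0.1483, 0.0321]
orientation: [179.9, 0.1, 44.1]
wrist_force: [0.1, 0.9, -0.1]
gripper_width: 0.047
clock: 8.57
tool_pos: [0.6245, 0.1488, 0.1865]
orientation: [179.7, -0.3, 44.1]
wrist_force: [0.9, 0.5, -0.0]
gripper_width: 0.0468
[0.62447834 0.14879604 0.18654191] [179.65451432  -0.26857802  44.12603953]
```

View pics/w6.png

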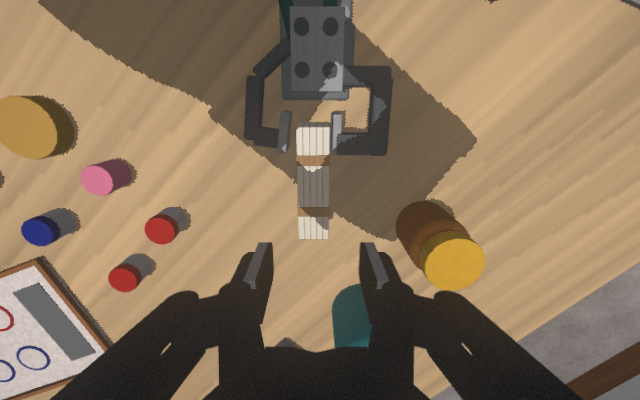

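```bash
python3 -m inch '{"twist":[[0,0,0],[0,0,0],[0,0,0],[0,0,0],[0,0,0],[0,0,0],[0,0,0]],"dp":[[-0.04,0.038,0],[-0.08,0.076,0],[-0.12,0.115,0],[-0.1393,0.1336,-0.03],[-0.1393,0.1336,-0.0665],[-0.1393,0.1336,-0.0665],[-0.1393,0.1336,-0.0665]],"jaw":[1,1,1,1,1,1,1]}'
python3 - <<'E'
from pl import *
s=r.state();print(s['tool_pos'],s['orientation'],topl(s['tool_pos']))
im,i=cap('wrist','w7.png');np.save('w7.npy',i,allow_pickle=True)
E
```

```text
clock: 9.5
tool_pos: [0.4841, 0.2819, 0.1179]
orientation: [179.8, -0.1, 44.1]
wrist_force: [-0.1, 0.5, 0.5]
gripper_width: 0.0854
[0.48412838 0.28191206 0.11785109] [ 1.79770701e+02 -7.27721953e-02  4.41010163e+01] [-0.09046922 -0.00908053]
```

View pics/w7.png

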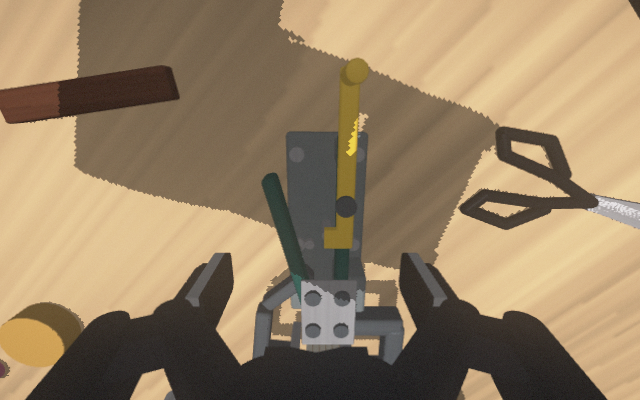

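```bash
python3 -m inch '{"twist":[[0,0,0],[0,0,0],[0,0,0],[0,0,0]],"dp":[[0.0,0.0,-0.03],[0.0,0.0,-0.06],[0.0,0.0,-0.075],[0.0,0.0,-0.075]],"jaw":[1,1,1,1]}' 100
python3 - <<'E'
from pl import *
s=r.state();print(s['tool_pos'],s['wrist_force'],topl(s['tool_pos']))
im,i=cap('wrist','w8.png')
E
```

```text
clock: 10.05
tool_pos: [0.4846, 0.2818, 0.0433]
orientation: [179.8, -0.1, 44.1]
wrist_force: [-0.2, 0.4, -0.1]
gripper_width: 0.0856
[0.48460331 0.28184668 0.04332397] [-0.17683397  0.41751786 -0.10557257] [-0.09009332 -0.008783  ]
```

View pics/w8.png

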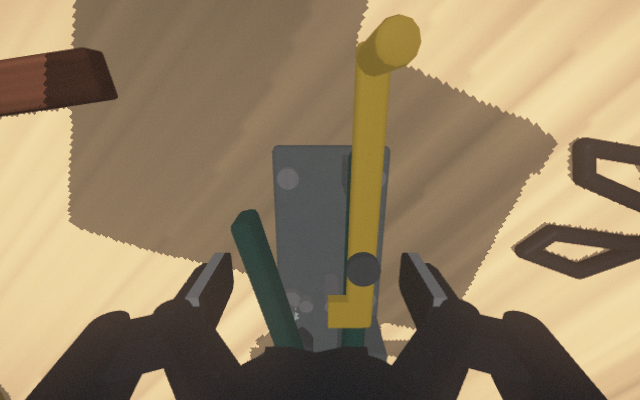

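```bash
python3 -m inch '{"twist":[[0,0,0],[0,0,0],[0,0,0],[0,0,0],[0,0,0],[0,0,0],[0,0,0],[0,0,0],[0,0,0],[0,0,0]],"dp":[[0.003,0.0029,0],[0.006,0.0058,0],[0.006,0.0058,0],[0.006,0.0058,0],[0.006,0.0058,0],[0.006,0.0058,0],[0.006,0.0058,0],[0.006,0.0058,0],[0.006,0.0058,0],[0.006,0.0058,0]],"jaw":[0.8,0.6,0.4,0.2,0.1,0.0,-0.1,-0.2,-0.25,-0.3]}' 60
```

```text
clock: 11.35
tool_pos: [0.4908, 0.2878, 0.0443]
orientation: [179.7, -0.1, 44.1]
wrist_force: [-3.8, -3.0, 8.2]
gripper_width: 0.0309
```

```bash
python3 -m inch '{"twist":[[0,0,0],[0,0,0],[0,0,0]],"dp":[[0,0,0],[0,0,0],[0,0,0]],"jaw":[-0.5,-0.5,-0.5]}' 70
python3 -m inch '{"twist":[[0,0,0],[0,0,0],[0,0,0],[0,0,0],[0,0,0],[0,0,0]],"dp":[[0,0,0],[0,0,0.0],[0,0,0],[0,0,0.03],[0,0,0.08],[0,0,0.13]],"jaw":[0.3,0.7,0.7,0.7,0.7,0.7]}'
python3 -m inch '{"twist":[[0,0,0],[0,0,0],[0,0,0],[0,0,0]],"dp":[[0.03,-0.03,0.02],[0.06,-0.06,0.03],[0.08,-0.08,0.03],[0.08,-0.08,0.03]],"jaw":[0.7,0.7,0.7,0.7]}'
python3 - <<'E'
from pl import *
s=r.state();print(s['tool_pos'],s['wrist_force'],topl(s['tool_pos']))
im,i=cap('wrist','w9.png');np.save('w9.npy',i,allow_pickle=True)
E
```

```text
clock: 11.72
tool_pos: [0.4909, 0.2879, 0.0444]
orientation: [179.7, -0.2, 44.1]
wrist_force: [-2.7, -0.6, 4.1]
gripper_width: 0.0302
clock: 12.48
tool_pos: [0.4907, 0.2878, 0.1757]
orientation: [179.8, -0.1, 44.1]
wrist_force: [-0.0, 0.9, -0.9]
gripper_width: 0.0724
clock: 12.98
tool_pos: [0.572, 0.2064, 0.2058]
orientation: [179.7, -0.2, 43.9]
wrist_force: [-0.6, 0.8, -0.0]
gripper_width: 0.0725
[0.57204162 0.20642623 0.20580215] [-0.60715206  0.77833046 -0.02799977] [0.02486199 0.00212475]
```

View pics/w9.png

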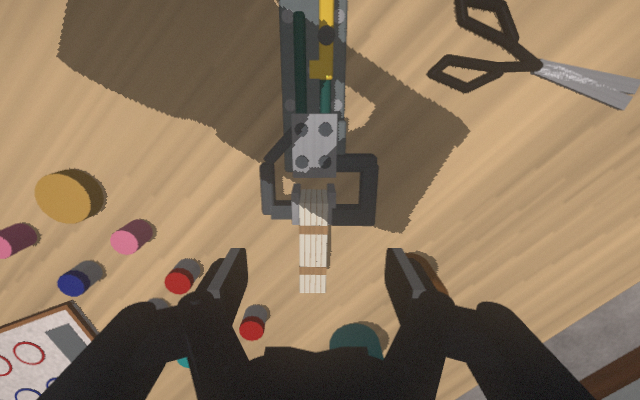

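```bash
python3 -m inch '{"twist":[[0,0,-10],[0,0,-20],[0,0,-30],[0,0,-40],[0,0,-50],[0,0,-60],[0,0,-68.5],[0,0,-68.5],[0,0,-68.5]],"dp":[[0.02,-0.03,0],[0.03,-0.06,0],[0.04,-0.09,0],[0.05,-0.12,0],[0.06,-0.15,0],[0.07,-0.18,-0.02],[0.077,-0.202,-0.04],[0.077,-0.202,-0.056],[0.077,-0.202,-0.056]],"jaw":[0.4,0.4,0.4,0.4,0.4,0.4,0.4,0.4,0.4]}'
cat > look.py <<'E'
from m1 import *
import sys
s=r.state();print('tcp',s['tool_pos'].round(4),s['orientation'].round(1),'w',round(s['gripper_width'],4),'clk',s['clock'])
im,i=cap('wrist',sys.argv[1])
h=HSV(im);H,S,V=cv2.split(h)
for n,m in(('red',((H<6)|(H>172))&(S>170)&(V>110)),('blue',(H>108)&(H<130)&(S>140)&(V>70))):
    for c,a,l in blobs(m,150):
        ys,xs=np.nonzero(l)
        print(n,c.round(0),a,onz('wrist',[c],.032,i)[0][:2].round(4))
E
python3 look.py w10.png
```

```text
clock: 14.15
tool_pos: [0.6466, 0.0064, 0.1482]
orientation: [179.7, 0.0, -24.4]
wrist_force: [-0.6, 0.0, 0.5]
gripper_width: 0.06
tcp [0.6466 0.0064 0.1482] [179.7   0.  -24.4] w 0.06 clk 14.15
red [218. 249.] 664 [ 0.5423 -0.0032]
red [264. 310.] 515 [ 0.5487 -0.0819]
```

View pics/w10.png

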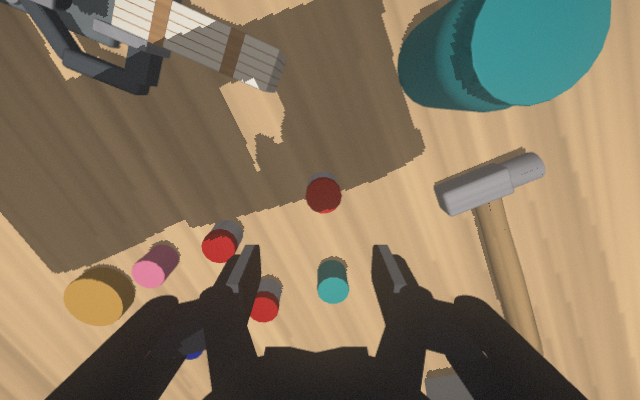

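```bash
python3 - <<'E'
from h import *
i=cams.camera_info('wrist')
print('tin',onz('wrist',[(323.5,195)],.032,i)[0])
# jar_a lid: top view vs side view
for z in (.1,.12,.14):print(z,onz('top',[(321,95)],z)[0],onz('side',[(237,183)],z)[0])
print('cam',-i['R'].T@i['t'])
im=cv2.imread('pics/top0.png');cv2.imwrite('pics/c9.png',cv2.resize(im[70:140,250:350],None,fx=6,fy=6))
E
```

```text
tin [0.65420668 0.00453888 0.032     ]
0.1 [0.79043119 0.0634597  0.1       ] [0.79634577 0.04255094 0.1       ]
0.12 [0.78264632 0.06314874 0.12      ] [0.78175512 0.07062788 0.12      ]
0.14 [0.77486145 0.06283777 0.14      ] [0.76716447 0.09870483 0.14      ]
cam [0.68137948 0.08151627 0.27559776]
```

View pics/c9.png

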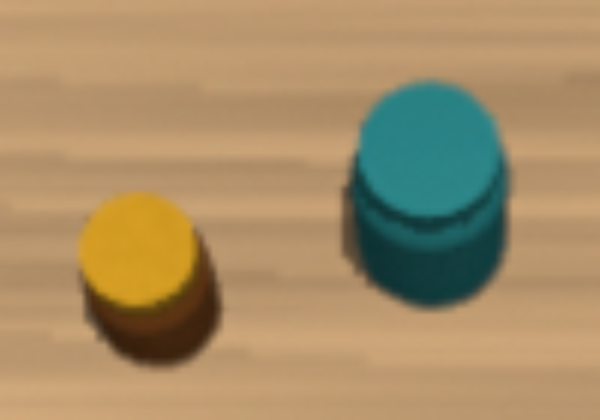

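```bash
python3 -m inch '{"twist":[[0,0,0],[0,0,0],[0,0,0],[0,0,0],[0,0,0],[0,0,0],[0,0,0],[0,0,0]],"dp":[[0.0076,-0.0019,-0.05],[0.0076,-0.0019,-0.09],[0.0076,-0.0019,-0.115],[0.0076,-0.0019,-0.124],[0.0076,-0.0019,-0.124],[0.0076,-0.0019,-0.124],[0.0076,-0.0019,-0.124],[0.0076,-0.0019,-0.124]],"jaw":[0.4,0.4,0.4,0.4,0.4,-1,-1,-1]}' 40
python3 -m inch '{"twist":[[0,0,0],[0,0,0],[0,0,0],[0,0,0]],"dp":[[0,0,0],[0,0,0.03],[0,0,0.08],[0,0,0.12]],"jaw":[-1,-1,-1,-1]}' 40
python3 look.py w11.png
```

```text
clock: 15.2
tool_pos: [0.6557, 0.0046, 0.0268]
orientation: [179.8, -0.2, -24.3]
wrist_force: [-1.6, 1.5, 8.7]
gripper_width: 0.0308
clock: 15.7
tool_pos: [0.656, 0.0046, 0.149]
orientation: [179.8, -0.2, -24.3]
wrist_force: [0.1, -1.0, -0.7]
gripper_width: 0.0313
tcp [0.656  0.0046 0.149 ] [179.8  -0.2 -24.3] w 0.0313 clk 15.7
red [209. 251.] 656 [ 0.5424 -0.0036]
```

View pics/w11.png

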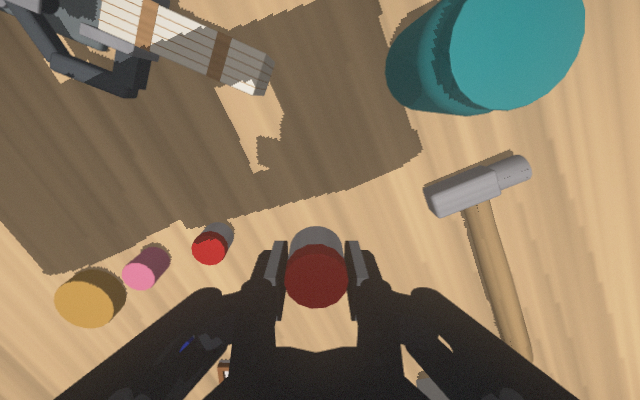

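```bash
python3 -m inch '{"twist":[[0,0,0],[0,0,0],[0,0,0],[0,0,0],[0,0,0],[0,0,0],[0,0,0],[0,0,0],[0,0,0]],"dp":[[-0.02,-0.05,0.02],[-0.05,-0.1,0.03],[-0.09,-0.15,0.03],[-0.12,-0.2,0.03],[-0.15,-0.25,0.03],[-0.18,-0.3,0.03],[-0.2,-0.32,0.03],[-0.22,-0.325,0.03],[-0.22,-0.325,0.03]],"jaw":[-1,-1,-1,-1,-1,-1,-1,-1,-1]}' 40
python3 look.py w12.png; python3 - <<'E'
from h import *
np.save('w12.npy',cams.camera_info('wrist'),allow_pickle=True)
E
```

```text
clock: 16.88
tool_pos: [0.4371, -0.32, 0.1843]
orientation: [180.0, -0.5, -24.4]
wrist_force: [0.0, -0.5, -0.7]
gripper_width: 0.0307
tcp [ 0.4371 -0.32    0.1843] [180.   -0.5 -24.4] w 0.0307 clk 16.875
```

View pics/w12.png

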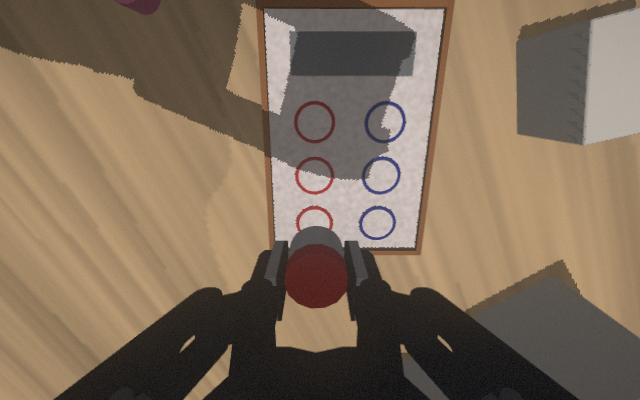

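```bash
cat > tray.py <<'E'
from h import *
i=np.load('w12.npy',allow_pickle=True).item();im=cv2.imread('pics/w12.png')
h=HSV(im);H,S,V=cv2.split(h)
sub=np.zeros(H.shape,bool);sub[95:245,280:420]=1;sub[195:,280:345]=0
q=[]
for n,m in(('r',((H<10)|(H>170))&(S>70)),('b',(H>105)&(H<135)&(S>60))):
    m=(m&sub).astype(np.uint8)
    m=cv2.morphologyEx(m,cv2.MORPH_CLOSE,np.ones((3,3)))
    for c,a,l in blobs(m,60):
        ys,xs=np.nonzero(l);P=onz('wrist',np.c_[xs,ys],.004,i)[:,:2]*1000
        e=cv2.fitEllipse(P.astype(np.float32));print(n,c.round(0),a,np.round(e[0],1),np.round(e[1],1));
        if 35<min(e[1]) and max(e[1])<46: q.append((n,np.array(e[0])))
# assign
L=[];W=[]
for n in'rb':
    p=sorted([x for k,x in q if k==n],key=lambda v:-v[1])
    for y,v in zip([22,-34,-90],p): L.append([-36 if n=='r' else 36,y]);W.append(v)
L=np.array(L,float);W=np.array(W)
M=cv2.estimateAffinePartial2D(L,W)[0];print(M, 'scale',np.hypot(M[0,0],M[1,0]),'yaw',np.degrees(np.arctan2(M[1,0],M[0,0])))
yaw=np.arctan2(M[1,0],M[0,0]);R=np.array([[np.cos(yaw),-np.sin(yaw)],[np.sin(yaw),np.cos(yaw)]])
t=(W-L@R.T).mean(0);print('origin',t,'res',(W-L@R.T-t).round(1).tolist())
for n,x,y in[('r22',-36,22),('r-34',-36,-34),('r-90',-36,-90),('b22',36,22),('b-34',36,-34),('b-90',36,-90),('mark',0,85)]:print(n,(R@[x,y]+t).round(1))
E
python3 tray.py
python3 - <<'E'
from h import *
i=np.load('w12.npy',allow_pickle=True).item()
print('held',onz('wrist',[(316.5,276)],.1843-.0268+.032,i)[0])
E
```

```text
r [314. 121.] 423 [ 462.8 -266. ] [39. 39.]
r [314. 175.] 363 [ 439.5 -317.2] [38.9 39.1]
b [385. 121.] 320 [ 528.9 -295.9] [38.8 38.9]
b [382. 175.] 264 [ 505.5 -347.2] [38.9 39. ]
b [376. 222.] 247 [ 482.  -398.4] [38.8 39.3]
[[ 9.15278262e-01  4.16878886e-01  4.86636869e+02]
 [-4.16878886e-01  9.15278262e-01 -3.01053742e+02]] scale 1.0057446508690395 yaw -24.4876908245222
origin [ 486.62021973 -301.190083  ] res [[-0.2, 0.3], [-0.3, 0.0], [0.4, 0.2], [0.2, -0.1], [-0.1, -0.3]]
r22 [ 463.  -266.2]
r-34 [ 439.8 -317.2]
r-90 [ 416.6 -368.2]
b22 [ 528.5 -296.1]
b-34 [ 505.3 -347.1]
b-90 [ 482.1 -398. ]
mark [ 521.9 -223.8]
held [ 0.43880387 -0.31961224  0.1895    ]
```

```bash
python3 -m inch '{"twist":[[0,0.5,0],[0,0.5,0],[0,0.5,0],[0,0.5,0],[0,0.5,0],[0,0.5,0]],"dp":[[-0.0222,-0.0486,0],[-0.0222,-0.0486,-0.05],[-0.0222,-0.0486,-0.1],[-0.0222,-0.0486,-0.137],[-0.0222,-0.0486,-0.137],[-0.0222,-0.0486,-0.137]],"jaw":[-1,-1,-1,-1,-1,-1]}' 40
```

```text
clock: 17.68
tool_pos: [0.417, -0.3685, 0.0486]
orientation: [179.7, -0.2, -24.3]
wrist_force: [-0.8, -0.6, -0.5]
gripper_width: 0.0303
```

```bash
python3 -m inch '{"twist":[[0,0,0],[0,0,0],[0,0,0]],"dp":[[-0.002,0,0],[-0.002,0,-0.01],[-0.002,0,-0.01]],"jaw":[-1,-1,-1]}' 40
python3 - <<'E'
from h import *
s=r.state();print(s['tool_pos'],s['orientation'])
im,i=cap('wrist','w13.png');np.save('w13.npy',i,allow_pickle=True)
E
```

```text
clock: 18.05
tool_pos: [0.4148, -0.3684, 0.0384]
orientation: [179.7, -0.1, -24.3]
wrist_force: [-0.5, 0.5, 0.4]
gripper_width: 0.0308
[ 0.41483323 -0.36836414  0.03837535] [ 1.79742493e+02 -1.46668072e-01 -2.43168722e+01]
```

View pics/w13.png

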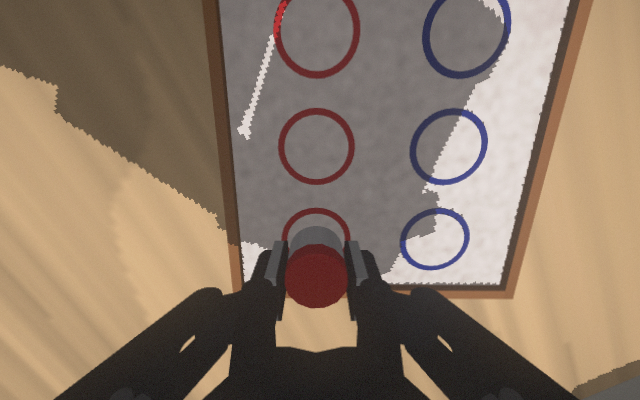

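```bash
python3 -m inch '{"twist":[[0,0,0],[0,0,0],[0,0,0],[0,0,0],[0,0,0],[0,0,0],[0,0,0],[0,0,0]],"dp":[[0,0,-0.005],[0,0,-0.0072],[0,0,-0.0072],[0,0,-0.0072],[0,0,-0.0072],[0,0,0.03],[0,0,0.08],[0,0,0.14]],"jaw":[-1,-1,-1,0.05,0.05,0.05,0.1,0.1]}' 40
python3 -m inch '{"twist":[[0,0,0],[0,0,0]],"dp":[[0,0,0],[0,0,0]],"jaw":[0.1,0.1]}'
cat > chk.py <<'E'
from h import *
import sys
# tins in tray, lid top at z=.036
im,i=cap('wrist',sys.argv[1]);print(r.state()['tool_pos'].round(4),r.state()['clock'])
T=np.array([.48662,-.30119]);y=np.radians(-24.49);R=np.array([[np.cos(y),-np.sin(y)],[np.sin(y),np.cos(y)]])
h=HSV(im);H,S,V=cv2.split(h)
for n,m in(('red',((H<6)|(H>172))&(S>150)&(V>70)),('blue',(H>108)&(H<130)&(S>140)&(V>50))):
    m=cv2.morphologyEx(m.astype(np.uint8),cv2.MORPH_OPEN,np.ones((5,5)))
    for c,a,l in blobs(m,150):
        ys,xs=np.nonzero(l)
        (cc,rad)=cv2.minEnclosingCircle(np.c_[xs,ys].astype(np.float32))
        w=onz('wrist',[c],.036,i)[0][:2]
        print(n,c.round(0),a,round(rad,1),'tray mm',((w-T)@R*1000).round(1))
E
python3 chk.py w14.png
```

```text
clock: 19.1
tool_pos: [0.4143, -0.3679, 0.1794]
orientation: [179.8, -0.1, -24.3]
wrist_force: [-0.5, -0.0, 0.5]
gripper_width: 0.0467
clock: 19.35
tool_pos: [0.4142, -0.3678, 0.1796]
orientation: [179.8, -0.1, -24.3]
wrist_force: [-0.1, 0.7, -1.1]
gripper_width: 0.0474
[ 0.4139 -0.3675  0.1788] 19.4
red [315. 194.] 436 15.5 tray mm [-39.  -97.2]
```

View pics/w14.png

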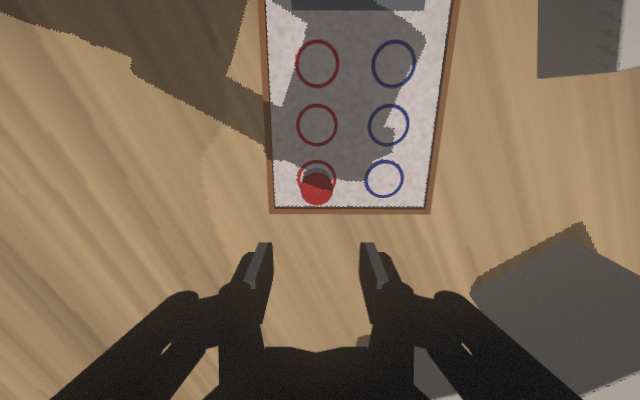

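```bash
python3 - <<'E'
from h import *
i=cams.camera_info('wrist')
T=np.array([.48662,-.30119]);y=np.radians(-24.49);R=np.array([[np.cos(y),-np.sin(y)],[np.sin(y),np.cos(y)]])
for c in[(316.5,188),(316.5,189)]:print((onz('wrist',[c],.036,i)[0][:2]-T)@R*1000)
im=cv2.imread('pics/w14.png');cv2.imwrite('pics/c10.png',cv2.resize(im[150:220,280:350],None,fx=8,fy=8,interpolation=cv2.INTER_CUBIC))
# project ideal lid
c=T+R@np.array([-.036,-.09])
a=np.linspace(0,2*np.pi,60);C=np.c_[c[0]+.016*np.cos(a),c[1]+.016*np.sin(a),0*a+.036]
p=proj('wrist',C,i);print(p.min(0),p.max(0))
E
```

```text
[-37.80396626 -90.5995997 ]
[-37.80047354 -91.61210555]
[301.82827212 171.27895018] [334.91905748 202.96365959]
```

View pics/c10.png

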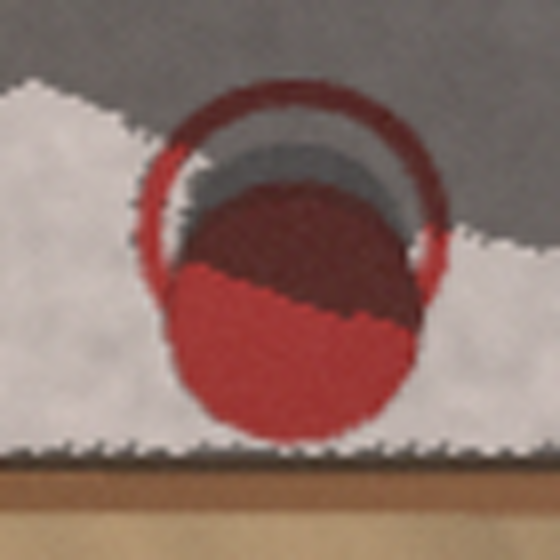

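```bash
python3 -m inch '{"twist":[[0,0,0],[0,0,0],[0,0,0],[0,0,0],[0,0,0],[0,0,0],[0,0,0],[0,0,0]],"dp":[[0.02,0.05,0],[0.05,0.1,0],[0.07,0.15,0],[0.1,0.2,0],[0.12,0.25,0],[0.133,0.287,-0.02],[0.133,0.287,-0.02],[0.133,0.287,-0.02]],"jaw":[0.4,0.4,0.4,0.4,0.4,0.4,0.4,0.4]}' 40
python3 look.py w15.png
```

```text
clock: 20.4
tool_pos: [0.5463, -0.0805, 0.1578]
orientation: [179.8, 0.1, -24.3]
wrist_force: [-0.2, -0.2, -0.0]
gripper_width: 0.0594
tcp [ 0.5463 -0.0805  0.1578] [ 1.798e+02  1.000e-01 -2.430e+01] w 0.0594 clk 20.4
red [269. 113.] 819 [ 5.4e-01 -4.0e-04]
```

View pics/w15.png

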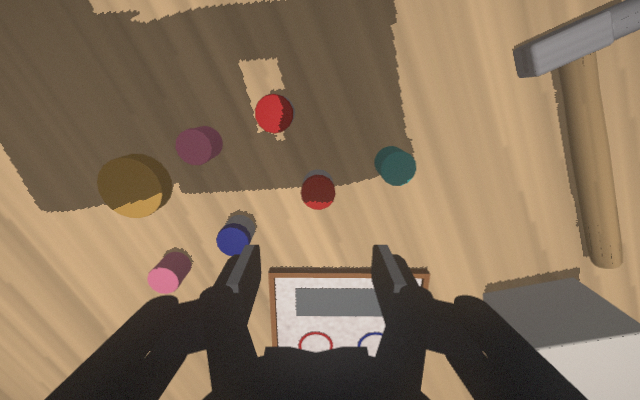

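```bash
cat > pt.py <<'E'
from h import *
import sys
a=[float(v) for v in sys.argv[1:]];z=a[0]
s=r.state();print('tcp',s['tool_pos'].round(4))
for k in range(1,len(a),2):
    p=onz('wrist',[(a[k],a[k+1])],z)[0];print(p.round(4),'d',(p-s['tool_pos'])[:2].round(4))
E
python3 pt.py .032 318 193 233 240 275 113
python3 -c "
import cv2
im=cv2.imread('pics/w15.png');cv2.imwrite('pics/c11.png',cv2.resize(im[160:260,210:350],None,fx=5,fy=5,interpolation=cv2.INTER_CUBIC))"
```

```text
tcp [ 0.5464 -0.0811  0.1582]
[ 0.5483 -0.0818  0.032 ] d [ 0.0019 -0.0007]
[ 0.454  -0.0915  0.032 ] d [-0.0924 -0.0104]
[ 0.5444 -0.003   0.032 ] d [-0.002   0.0781]
```

View pics/c11.png

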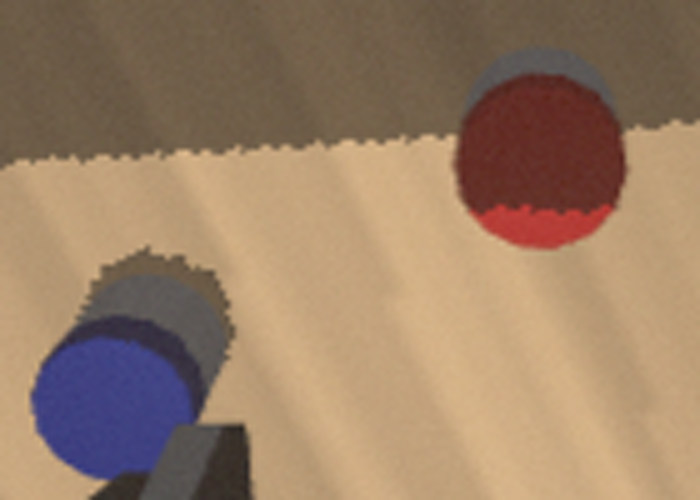

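```bash
python3 -m inch '{"twist":[[0,0,0],[0,0,0],[0,0,0],[0,0,0],[0,0,0],[0,0,0],[0,0,0],[0,0,0]],"dp":[[0.0023,0.0002,-0.05],[0.0023,0.0002,-0.1],[0.0023,0.0002,-0.125],[0.0023,0.0002,-0.132],[0.0023,0.0002,-0.132],[0.0023,0.0002,-0.132],[0.0023,0.0002,-0.132],[0.0023,0.0002,-0.132]],"jaw":[0.4,0.4,0.4,0.4,0.4,-1,-1,-1]}' 40
python3 -m inch '{"twist":[[0,0,0],[0,0,0],[0,0,0],[0,0,0],[0,0,0]],"dp":[[0,0,0],[0,0,0.03],[0,0,0.08],[0,0,0.14],[0,0,0.14]],"jaw":[-1,-1,-1,-1,-1]}' 40
python3 look.py w16.png
```

```text
clock: 21.45
tool_pos: [0.5495, -0.0811, 0.0276]
orientation: [179.8, -0.0, -24.3]
wrist_force: [-1.2, -1.9, 9.3]
gripper_width: 0.0304
clock: 22.08
tool_pos: [0.5521, -0.0815, 0.1725]
orientation: [179.9, -0.5, -24.3]
wrist_force: [0.5, -0.0, 0.1]
gripper_width: 0.0306
tcp [ 0.5521 -0.0815  0.1725] [179.9  -0.5 -24.3] w 0.0306 clk 22.075
red [266. 114.] 856 [ 0.5415 -0.0012]
blue [627. 382.] 788 [ 0.7973 -0.4645]
```

View pics/w16.png

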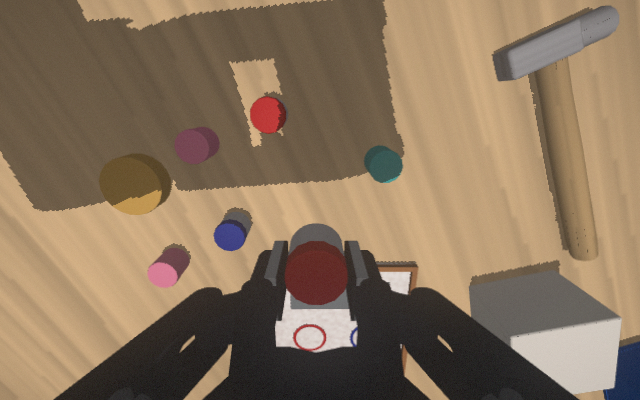

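```bash
python3 pt.py .1769 316.3 272 316.3 276
```

```text
tcp [ 0.5508 -0.0813  0.1701]
[ 0.5528 -0.0779  0.1769] d [0.002  0.0034]
[ 0.5519 -0.08    0.1769] d [0.0011 0.0014]
```

```bash
python3 -m inch '{"twist":[[0,0,0],[0,0,0],[0,0,0],[0,0,0],[0,0,0],[0,0,0],[0,0,0],[0,0,0],[0,0,0],[0,0,0]],"dp":[[-0.02,-0.05,0],[-0.045,-0.1,0],[-0.07,-0.15,0],[-0.095,-0.2,0],[-0.1128,-0.2389,0],[-0.1128,-0.2389,-0.05],[-0.1128,-0.2389,-0.09],[-0.1128,-0.2389,-0.12],[-0.1128,-0.2389,-0.12],[-0.1128,-0.2389,-0.12]],"jaw":[-1,-1,-1,-1,-1,-1,-1,-1,-1,-1]}' 40
python3 chk.py w17.png
```

```text
clock: 23.38
tool_pos: [0.4381, -0.3202, 0.0506]
orientation: [179.9, -0.3, -24.3]
wrist_force: [-0.9, 0.4, 0.4]
gripper_width: 0.031
[ 0.4385 -0.3205  0.0511] 23.425
red [316. 279.] 2322 31.3 tray mm [-36.  -52.1]
red [314. 331.] 1839 26.6 tray mm [-37.2 -88.3]
```

View pics/w17.png

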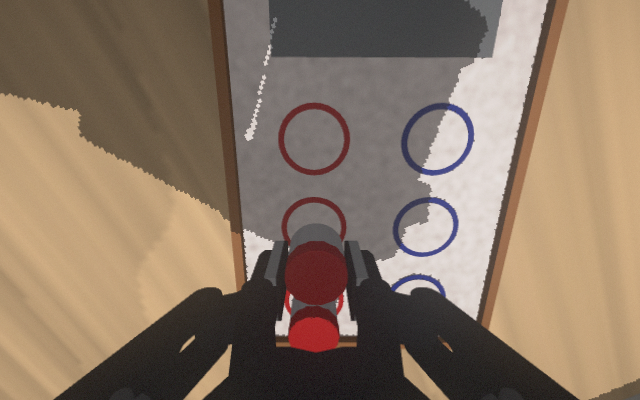

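```bash
python3 -m inch '{"twist":[[0,0,0],[0,0,0],[0,0,0],[0,0,0],[0,0,0],[0,0,0],[0,0,0],[0,0,0],[0,0,0]],"dp":[[-0.001,0.0004,-0.01],[-0.001,0.0004,-0.018],[-0.001,0.0004,-0.018],[-0.001,0.0004,-0.018],[-0.001,0.0004,-0.018],[-0.001,0.0004,-0.018],[-0.001,0.0004,0.02],[-0.001,0.0004,0.07],[-0.001,0.0004,0.13]],"jaw":[-1,-1,-1,-1,0.05,0.05,0.05,0.1,0.1]}' 40
python3 -m inch '{"twist":[[0,0,0],[0,0,0]],"dp":[[0,0,0],[0,0,0]],"jaw":[0.1,0.1]}'
python3 chk.py w18.png; python3 -c "
import cv2
im=cv2.imread('pics/w18.png');cv2.imwrite('pics/c12.png',cv2.resize(im[60:260,250:450],None,fx=3,fy=3,interpolation=cv2.INTER_CUBIC))"
```

```text
clock: 24.55
tool_pos: [0.4369, -0.3197, 0.1822]
orientation: [179.9, -0.3, -24.3]
wrist_force: [1.3, -1.1, -0.6]
gripper_width: 0.0471
clock: 24.8
tool_pos: [0.4368, -0.3196, 0.1823]
orientation: [179.9, -0.3, -24.3]
wrist_force: [0.0, -0.7, -0.8]
gripper_width: 0.0469
[ 0.4365 -0.3193  0.1815] 24.85
red [314. 193.] 361 14.9 tray mm [-38.1 -43.7]
red [315. 238.] 604 14.5 tray mm [-37.5 -93. ]
```

View pics/c12.png

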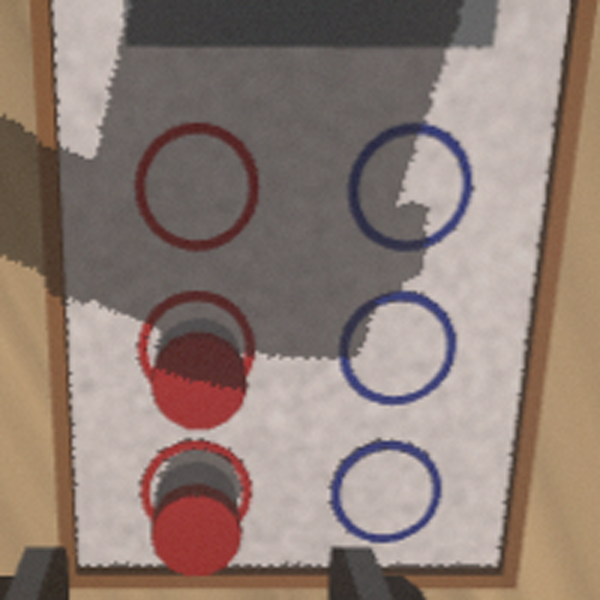

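```bash
cat > tr.py <<'E'
from h import *
import sys
a=[float(v) for v in sys.argv[1:]];z=a[0]
T=np.array([.48662,-.30119]);y=np.radians(-24.49);R=np.array([[np.cos(y),-np.sin(y)],[np.sin(y),np.cos(y)]])
for k in range(1,len(a),2): print(((onz('wrist',[(a[k],a[k+1])],z)[0][:2]-T)@R*1000).round(1))
E
python3 tr.py .036 316.1 186.9 315.5 236.5; echo rings; python3 tr.py .004 315.5 121.8 386.5 121.8 382.5 175.5 378.5 223.5
```

```text
[-37.  -36.9]
[-37.5 -90.5]
rings
[-37.7  22.4]
[34.4 22.5]
[ 34.6 -33.6]
[ 34.4 -89.9]
```

```bash
python3 -m inch '{"twist":[[0,0,0],[0,0,0],[0,0,0],[0,0,0],[0,0,0],[0,0,0],[0,0,0],[0,0,0]],"dp":[[0,0,-0.05],[0,0,-0.1],[0,0,-0.14],[0,0,-0.15],[0,0,-0.15],[0,0,-0.15],[0,0,-0.15],[0,0,-0.15]],"jaw":[0.05,0.05,0.05,0.05,0.05,-1,-1,-1]}' 40
python3 -m inch '{"twist":[[0,0,0],[0,0,0],[0,0,0],[0,0,0],[0,0,0],[0,0,0],[0,0,0]],"dp":[[0,0,0.004],[0.0012,0.0027,0.004],[0.0012,0.0027,0.004],[0.0012,0.0027,0.0],[0.0012,0.0027,0],[0.0012,0.0027,0],[0.0012,0.0027,0]],"jaw":[-1,-1,-1,-1,-1,0.05,0.05]}' 40
python3 -m inch '{"twist":[[0,0,0],[0,0,0],[0,0,0],[0,0,0],[0,0,0]],"dp":[[0,0,0.04],[0,0,0.09],[0,0,0.15],[0,0,0.15],[0,0,0.15]],"jaw":[0.05,0.05,0.05,0.05,0.05]}' 40
python3 chk.py w19.png; python3 -c "
import cv2
im=cv2.imread('pics/w19.png');cv2.imwrite('pics/c13.png',cv2.resize(im[60:260,250:450],None,fx=3,fy=3,interpolation=cv2.INTER_CUBIC))"
```

```text
clock: 25.85
tool_pos: [0.4371, -0.3198, 0.0327]
orientation: [179.8, -0.4, -24.3]
wrist_force: [-1.4, 1.1, 11.2]
gripper_width: 0.0305
clock: 26.72
tool_pos: [0.4382, -0.317, 0.0324]
orientation: [179.9, -0.3, -24.3]
wrist_force: [0.4, -0.1, -0.8]
gripper_width: 0.0447
clock: 27.35
tool_pos: [0.438, -0.3169, 0.1822]
orientation: [179.9, -0.3, -24.3]
wrist_force: [-0.5, 0.5, -0.2]
gripper_width: 0.0447
[ 0.4376 -0.3166  0.1815] 27.4
red [314. 193.] 367 14.9 tray mm [-38.6 -40.7]
red [315. 241.] 580 14.0 tray mm [-37.3 -93. ]
```

View pics/c13.png

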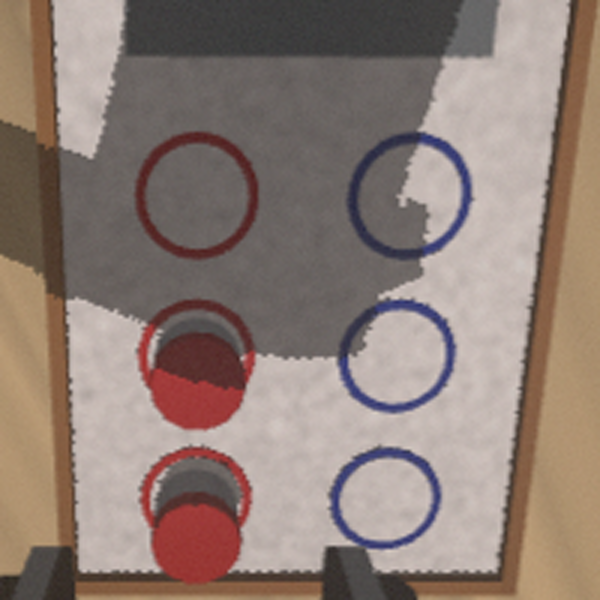

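```bash
python3 -m inch '{"twist":[[0,0,0],[0,0,0],[0,0,0],[0,0,0],[0,0,0],[0,0,0],[0,0,0],[0,0,0]],"dp":[[0.02,0.055,0],[0.04,0.11,0],[0.06,0.165,0],[0.08,0.22,0],[0.1,0.275,0],[0.1055,0.3134,-0.024],[0.1055,0.3134,-0.024],[0.1055,0.3134,-0.024]],"jaw":[0.4,0.4,0.4,0.4,0.4,0.4,0.4,0.4]}' 40
python3 look.py w20.png;python3 -c "
import cv2
im=cv2.imread('pics/w20.png');cv2.imwrite('pics/c14.png',cv2.resize(im[120:320,160:400],None,fx=3,fy=3,interpolation=cv2.INTER_CUBIC))"
```

```text
clock: 28.4
tool_pos: [0.5425, -0.0034, 0.1565]
orientation: [179.8, -0.1, -24.3]
wrist_force: [0.2, -0.4, 0.3]
gripper_width: 0.06
tcp [ 0.5425 -0.0034  0.1565] [ 1.798e+02 -1.000e-01 -2.430e+01] w 0.06 clk 28.4
```

View pics/c14.png

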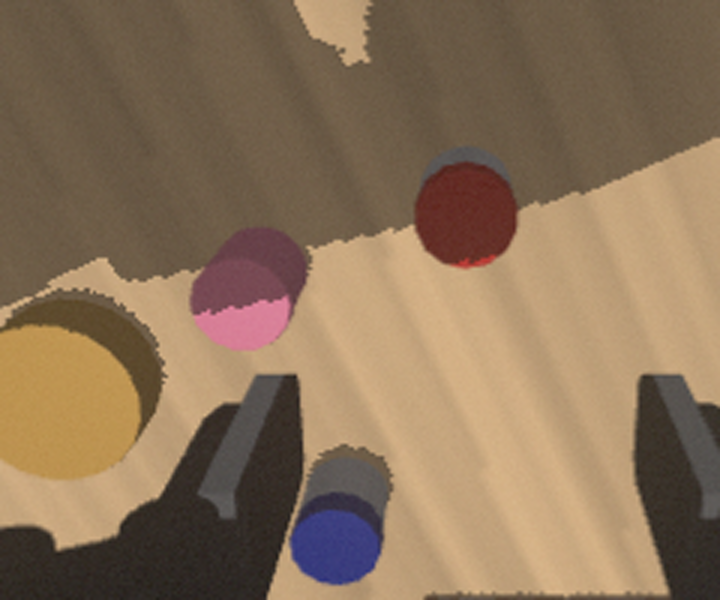

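```bash
python3 pt.py .032 315.2 192 
```

```text
tcp [ 0.5428 -0.0038  0.157 ]
[ 0.5435 -0.0024  0.032 ] d [0.0007 0.0014]
```

```bash
python3 -m inch '{"twist":[[0,0,0],[0,0,0],[0,0,0],[0,0,0],[0,0,0],[0,0,0],[0,0,0],[0,0,0]],"dp":[[0.0007,0.0014,-0.05],[0.0007,0.0014,-0.1],[0.0007,0.0014,-0.125],[0.0007,0.0014,-0.131],[0.0007,0.0014,-0.131],[0.0007,0.0014,-0.131],[0.0007,0.0014,-0.131],[0.0007,0.0014,-0.131]],"jaw":[0.4,0.4,0.4,0.4,0.4,-1,-1,-1]}' 40
python3 -m inch '{"twist":[[0,0,0],[0,0,0],[0,0,0],[0,0,0],[0,0,0]],"dp":[[0,0,0],[0,0,0.03],[0,0,0.08],[0,0,0.14],[0,0,0.14]],"jaw":[-1,-1,-1,-1,-1]}' 40
python3 look.py w21.png
```

```text
clock: 29.45
tool_pos: [0.5442, -0.0026, 0.0273]
orientation: [179.9, -0.3, -24.3]
wrist_force: [-1.9, -3.0, 11.0]
gripper_width: 0.031
clock: 30.08
tool_pos: [0.5469, -0.0027, 0.1722]
orientation: [-180.0, -0.7, -24.3]
wrist_force: [0.1, 0.1, -0.7]
gripper_width: 0.031
tcp [ 0.5469 -0.0027  0.1722] [-180.    -0.7  -24.3] w 0.031 clk 30.075
```

View pics/w21.png

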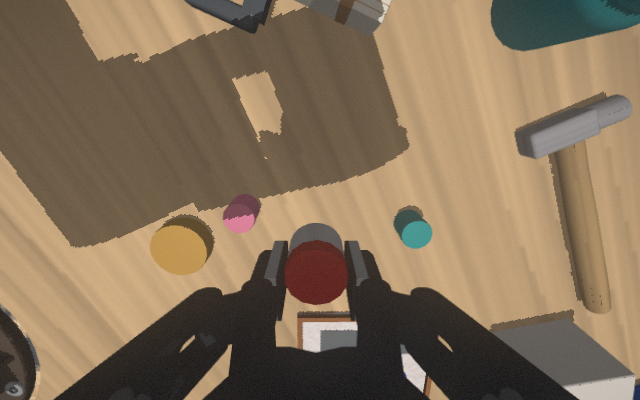

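```bash
python3 -m inch '{"twist":[[0.3,0.6,0],[0.3,0.6,0],[0.3,0.6,0],[0.3,0.6,0],[0.3,0.6,0],[0.3,0.6,0],[0.3,0.6,0],[0.3,0.6,0],[0.3,0.6,0],[0.3,0.6,0]],"dp":[[-0.016,-0.05,0],[-0.032,-0.1,0],[-0.048,-0.15,0],[-0.064,-0.2,0],[-0.08,-0.25,0],[-0.0854,-0.2629,-0.04],[-0.0854,-0.2629,-0.09],[-0.0854,-0.2629,-0.122],[-0.0854,-0.2629,-0.122],[-0.0854,-0.2629,-0.122]],"jaw":[-1,-1,-1,-1,-1,-1,-1,-1,-1,-1]}' 40
python3 -m inch '{"twist":[[0,0,0]],"dp":[[0,0,0]],"jaw":[-1]}' 40
python3 chk.py w22.png
```

```text
clock: 31.38
tool_pos: [0.4604, -0.2655, 0.0485]
orientation: [-180.0, 0.1, -24.3]
wrist_force: [0.2, -0.5, -0.3]
gripper_width: 0.0306
clock: 31.5
tool_pos: [0.4611, -0.2658, 0.0497]
orientation: [180.0, -0.0, -24.3]
wrist_force: [-0.0, -0.1, -0.5]
gripper_width: 0.0305
[ 0.4611 -0.2658  0.0498] 31.55
red [316. 277.] 2660 31.5 tray mm [-37.7   9.1]
red [317. 334.] 1520 26.0 tray mm [-36.9 -30.9]
```

View pics/w22.png

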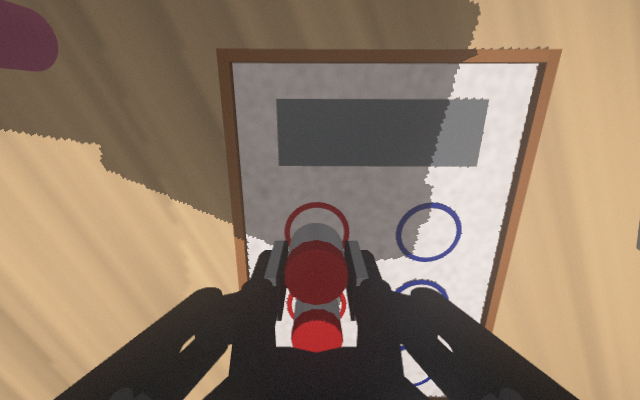

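```bash
python3 -m inch '{"twist":[[0,0,0],[0,0,0],[0,0,0],[0,0,0],[0,0,0],[0,0,0],[0,0,0],[0,0,0],[0,0,0]],"dp":[[0.0005,0,-0.01],[0.0005,0,-0.0175],[0.0005,0,-0.0175],[0.0005,0,-0.0175],[0.0005,0,-0.0175],[0.0005,0,-0.0175],[0.0005,0,0.02],[0.0005,0,0.07],[0.0005,0,0.13]],"jaw":[-1,-1,-1,-1,0.05,0.05,0.05,0.1,0.1]}' 40
python3 -m inch '{"twist":[[0,0,0],[0,0,0]],"dp":[[0,0,0],[0,0,0]],"jaw":[0.1,0.1]}'
python3 chk.py w23.png; python3 -c "
import cv2
im=cv2.imread('pics/w23.png');cv2.imwrite('pics/c15.png',cv2.resize(im[60:260,250:450],None,fx=3,fy=3,interpolation=cv2.INTER_CUBIC))"
```

```text
clock: 32.67
tool_pos: [0.461, -0.2655, 0.1808]
orientation: [180.0, 0.1, -24.3]
wrist_force: [0.1, -0.8, -0.3]
gripper_width: 0.047
clock: 32.92
tool_pos: [0.4609, -0.2654, 0.1809]
orientation: [180.0, 0.0, -24.3]
wrist_force: [0.7, 0.0, -0.4]
gripper_width: 0.0466
[ 0.4605 -0.2652  0.1801] 32.975
red [315. 194.] 324 14.2 tray mm [-39.   15.1]
red [317. 240.] 582 14.2 tray mm [-37.1 -35.2]
red [316. 288.] 514 13.6 tray mm [-37.4 -93. ]
```

View pics/c15.png

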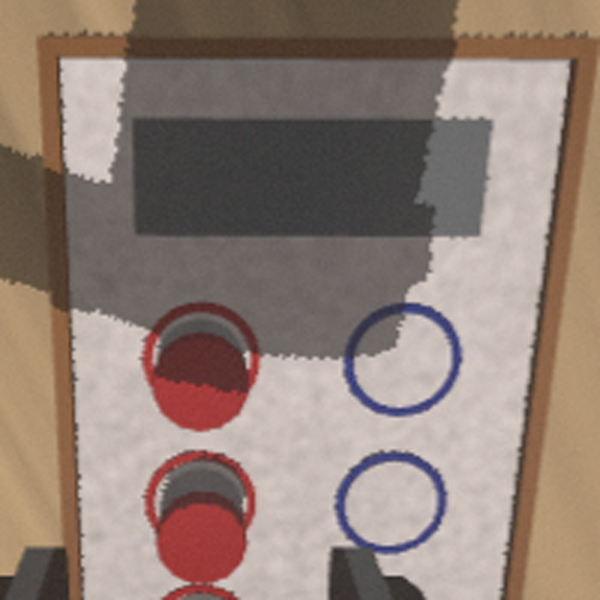

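```bash
python3 -m inch '{"twist":[[0,0,0],[0,0,0],[0,0,0],[0,0,0],[0,0,0],[0,0,0]],"dp":[[-0.002,0.055,0],[-0.004,0.11,0],[-0.006,0.165,0],[-0.006,0.173,-0.025],[-0.006,0.173,-0.025],[-0.006,0.173,-0.025]],"jaw":[0.4,0.4,0.4,0.4,0.4,0.4]}' 40
python3 look.py w24.png
```

```text
clock: 33.72
tool_pos: [0.4544, -0.0926, 0.1549]
orientation: [180.0, 0.2, -24.3]
wrist_force: [0.7, -0.4, 1.4]
gripper_width: 0.0594
tcp [ 0.4544 -0.0926  0.1549] [180.    0.2 -24.3] w 0.0594 clk 33.725
```

View pics/w24.png

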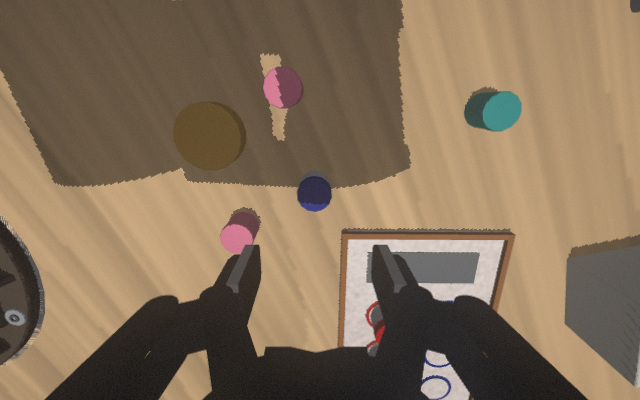

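```bash
python3 pt.py .032 314.5 194 
```

```text
tcp [ 0.4547 -0.0929  0.1552]
[ 0.4537 -0.0918  0.032 ] d [-0.001   0.0011]
```

```bash
python3 -m inch '{"twist":[[0,0,0],[0,0,0],[0,0,0],[0,0,0],[0,0,0],[0,0,0],[0,0,0],[0,0,0]],"dp":[[-0.001,0.0011,-0.05],[-0.001,0.0011,-0.1],[-0.001,0.0011,-0.123],[-0.001,0.0011,-0.129],[-0.001,0.0011,-0.129],[-0.001,0.0011,-0.129],[-0.001,0.0011,-0.129],[-0.001,0.0011,-0.129]],"jaw":[0.4,0.4,0.4,0.4,0.4,-1,-1,-1]}' 40
python3 -m inch '{"twist":[[0,0,0],[0,0,0],[0,0,0],[0,0,0],[0,0,0]],"dp":[[0,0,0],[0,0,0.03],[0,0,0.08],[0,0,0.14],[0,0,0.14]],"jaw":[-1,-1,-1,-1,-1]}' 40
python3 look.py w25.png
```

```text
clock: 34.78
tool_pos: [0.4544, -0.092, 0.0274]
orientation: [-180.0, 0.0, -24.3]
wrist_force: [-0.3, -2.1, 12.4]
gripper_width: 0.0305
clock: 35.4
tool_pos: [0.4568, -0.0926, 0.1718]
orientation: [-179.9, -0.4, -24.3]
wrist_force: [0.2, -0.3, -0.6]
gripper_width: 0.031
tcp [ 0.4568 -0.0926  0.1718] [-179.9   -0.4  -24.3] w 0.031 clk 35.4
```

View pics/w25.png

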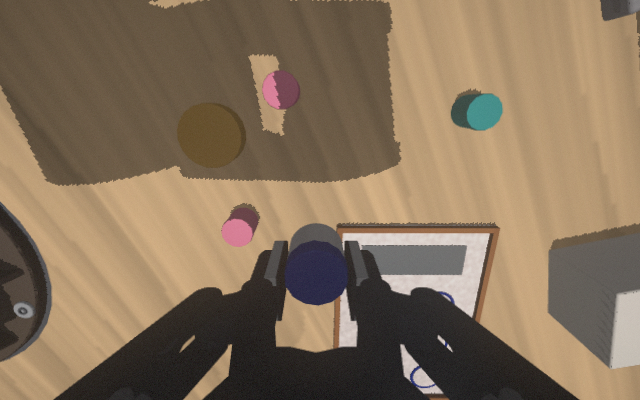

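```bash
python3 -m inch '{"twist":[[0.2,0.4,0],[0.2,0.4,0],[0.2,0.4,0],[0.2,0.4,0],[0.2,0.4,0],[0.2,0.4,0],[0.2,0.4,0],[0.2,0.4,0],[0.2,0.4,0],[0.2,0.4,0]],"dp":[[0.005,-0.055,0],[0.01,-0.11,0],[0.015,-0.17,0],[0.02,-0.23,0],[0.0238,-0.28,0],[0.0238,-0.3048,-0.03],[0.0238,-0.3048,-0.08],[0.0238,-0.3048,-0.122],[0.0238,-0.3048,-0.122],[0.0238,-0.3048,-0.122]],"jaw":[-1,-1,-1,-1,-1,-1,-1,-1,-1,-1]}' 40
python3 -m inch '{"twist":[[0,0,0]],"dp":[[0,0,0]],"jaw":[-1]}' 40
python3 chk.py w26.png
```

```text
clock: 36.7
tool_pos: [0.4796, -0.3972, 0.0483]
orientation: [-179.9, 0.2, -24.3]
wrist_force: [-0.4, -0.4, -0.5]
gripper_width: 0.0304
clock: 36.83
tool_pos: [0.4805, -0.3978, 0.05]
orientation: [-180.0, 0.1, -24.3]
wrist_force: [-0.3, -0.0, 0.1]
gripper_width: 0.0313
[ 0.4805 -0.3978  0.0501] 36.875
red [150.  29.] 4494 46.2 tray mm [-36.   19.1]
red [163. 144.] 1743 30.4 tray mm [-38.7 -29.4]
red [184. 261.] 2059 29.1 tray mm [-38.  -93.5]
```

View pics/w26.png

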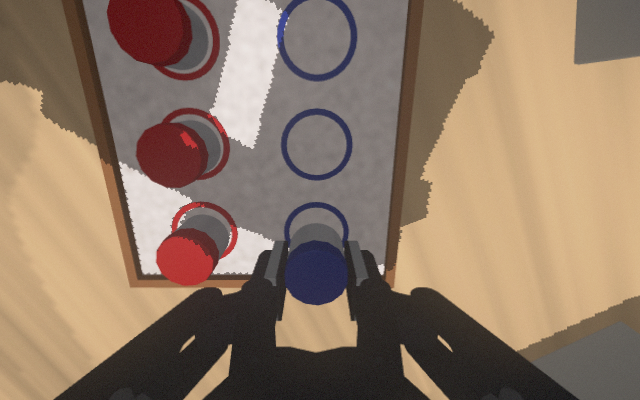

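```bash
python3 -m inch '{"twist":[[0,0,0],[0,0,0],[0,0,0],[0,0,0],[0,0,0],[0,0,0],[0,0,0],[0,0,0],[0,0,0]],"dp":[[0,0.0003,-0.01],[0,0.0003,-0.0178],[0,0.0003,-0.0178],[0,0.0003,-0.0178],[0,0.0003,-0.0178],[0,0.0003,-0.0178],[0,0.0003,0.02],[0,0.0003,0.07],[0,0.0003,0.13]],"jaw":[-1,-1,-1,-1,0.05,0.05,0.05,0.1,0.1]}' 40
python3 -m inch '{"twist":[[0,0,0],[0,0,0],[0,0,0],[0,0,0]],"dp":[[0,0.04,0.02],[0,0.07,0.05],[0,0.07,0.05],[0,0.07,0.05]],"jaw":[0.1,0.1,0.1,0.1]}'
python3 chk.py w27.png; python3 - <<'E'
from h import *
cap('top','t27.png'); cap('side','s27.png')
E
```

```text
clock: 38.0
tool_pos: [0.48, -0.3971, 0.1809]
orientation: [-179.9, 0.1, -24.3]
wrist_force: [1.2, -0.8, -0.6]
gripper_width: 0.0468
clock: 38.5
tool_pos: [0.48, -0.3272, 0.2308]
orientation: [-179.9, 0.1, -24.3]
wrist_force: [-0.1, -0.4, -0.3]
gripper_width: 0.0469
[ 0.4798 -0.3274  0.2303] 38.55
red [280. 182.] 510 13.7 tray mm [-37. -35.]
red [281. 228.] 437 12.4 tray mm [-37.3 -92.8]
```

View pics/w27.png

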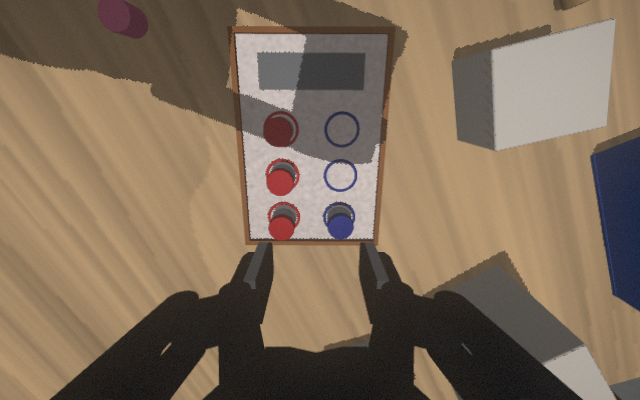

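View pics/t27.png

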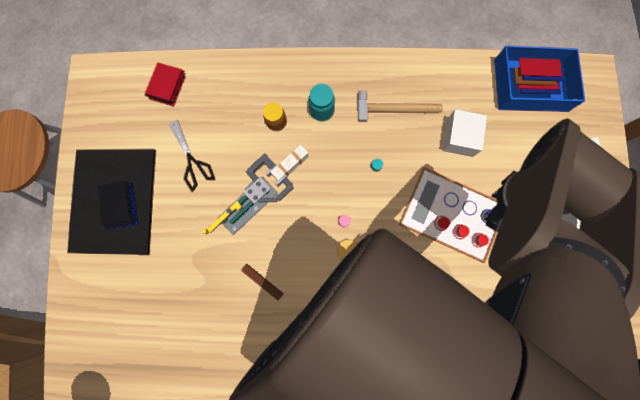

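View pics/s27.png

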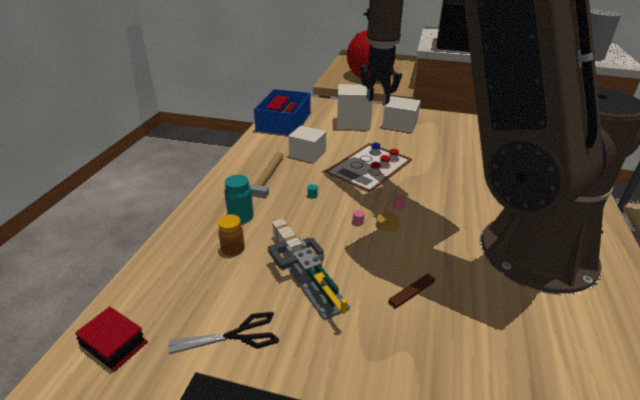

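```bash
python3 tr.py .004 342 129 340.5 175.5; echo; python3 tr.py .036 340.5 227; python3 -c "
import cv2
im=cv2.imread('pics/w27.png');cv2.imwrite('pics/c16.png',cv2.resize(im[20:250,225:395],None,fx=2.6,fy=2.6,interpolation=cv2.INTER_CUBIC))
cv2.imwrite('pics/c17.png',cv2.resize(cv2.imread('pics/t27.png')[140:245,195:315],None,fx=5,fy=5,interpolation=cv2.INTER_CUBIC))"
```

```text
[34.8 21.8]
[ 34.7 -34.9]

[ 33.8 -90.6]
```

View pics/c16.png

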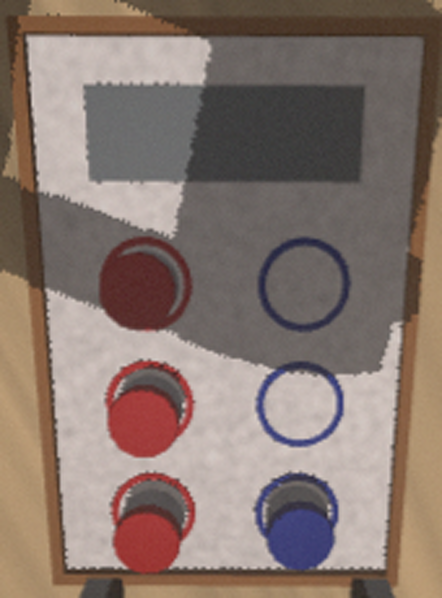

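View pics/c17.png

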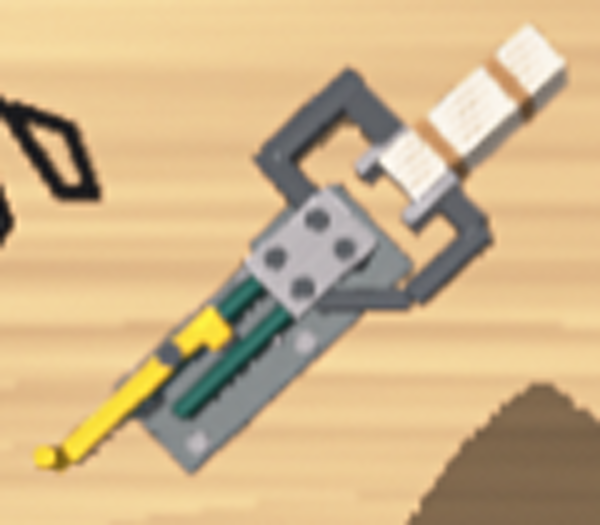

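```bash
python3 -m inch '{"twist":[[0,0,6],[0,0,12],[0,0,18],[0,0,24],[0,0,30],[0,0,37],[0,0,44],[0,0,51],[0,0,60],[0,0,68]],"dp":[[0.01,0.05,0],[0.02,0.105,0],[0.03,0.16,0],[0.03,0.22,0],[0.03,0.28,0],[0.03,0.34,0],[0.02,0.4,0],[0.01,0.46,0],[-0.01,0.51,0],[-0.03,0.56,0]],"jaw":[-1,-1,-1,-1,-1,-1,-1,-1,-1,-1]}'
python3 -m inch '{"twist":[[0,0,0],[0,0,0],[0,0,0],[0,0,0],[0,0,0]],"dp":[[-0.02,0.05,0],[-0.045,0.1,0],[-0.045,0.1,-0.04],[-0.045,0.1,-0.08],[-0.045,0.1,-0.08]],"jaw":[-1,-1,-1,-1,-1]}'
python3 - <<'E'
from pl import *
s=r.state();print(s['tool_pos'],s['orientation'],topl(s['tool_pos']),tow(-.185,-.03))
cap('wrist','w28.png')
E
```

```text
clock: 39.9
tool_pos: [0.4491, 0.2338, 0.2293]
orientation: [-179.9, 0.3, 43.9]
wrist_force: [0.1, -0.6, 0.8]
gripper_width: 0.0001
clock: 40.52
tool_pos: [0.4027, 0.3325, 0.1467]
orientation: [-179.9, 0.6, 43.9]
wrist_force: [-1.5, 0.2, 0.8]
gripper_width: -0.0002
[0.40269653 0.3324538  0.14665647] [-179.86436891    0.61309074   43.87860467] [-0.18331074 -0.03287268] [0.40360071 0.33566135]
```

View pics/w28.png

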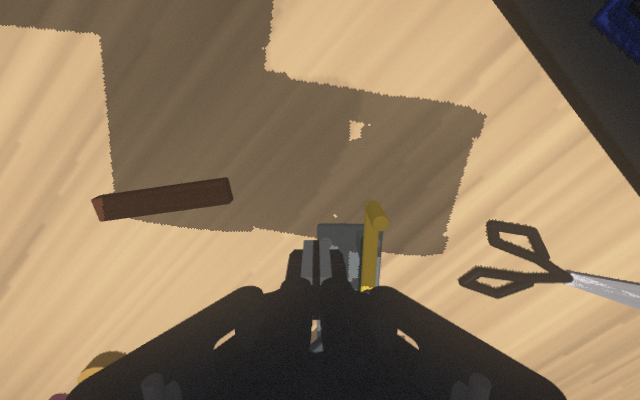

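```bash
python3 -m inch '{"twist":[[0,0,0],[0,0,0],[0,0,0],[0,0,0],[0,0,0]],"dp":[[-0.001,0.0015,-0.03],[-0.001,0.0015,-0.06],[-0.001,0.0015,-0.07],[-0.001,0.0015,-0.07],[-0.001,0.0015,-0.07]],"jaw":[-1,-1,-1,-1,-1]}'
python3 - <<'E'
from pl import *
s=r.state();print(s['tool_pos'],s['orientation'],topl(s['tool_pos']))
cap('wrist','w29.png')
E
```

```text
clock: 41.2
tool_pos: [0.4035, 0.335, 0.0797]
orientation: [-179.9, 0.4, 43.9]
wrist_force: [0.4, -0.7, 0.3]
gripper_width: 0.0001
[0.40347303 0.33502609 0.07968138] [-179.89622363    0.36230428   43.85153085] [-0.18462986 -0.03053184]
```

View pics/w29.png

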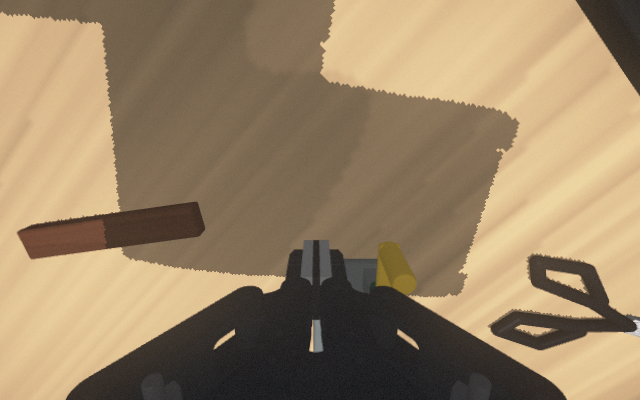

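```bash
python3 -m inch '{"twist":[[0,0,0],[0,0,0],[0,0,0],[0,0,0],[0,0,0],[0,0,0],[0,0,0],[0,0,0]],"dp":[[0.0058,0.0055,0],[0.0116,0.0111,0],[0.0159,0.0152,0],[0.0195,0.0187,0],[0.0231,0.0222,0],[0.0267,0.0256,0],[0.0289,0.0277,0],[0.0289,0.0277,0]],"jaw":[-1,-1,-1,-1,-1,-1,-1,-1]}'
python3 - <<'E'
from pl import *
s=r.state();print(s['tool_pos'],s['wrist_force'],topl(s['tool_pos']))
cap('wrist','w30.png')
cap('side','s30.png',(240,210,380,340),5)
E
```

```text
clock: 42.25
tool_pos: [0.4324, 0.3628, 0.0795]
orientation: [-179.9, 0.4, 43.9]
wrist_force: [0.1, -2.6, -0.2]
gripper_width: 0.0
[0.43242921 0.36277212 0.07948384] [ 0.06243645 -2.56720637 -0.24110936] [-0.18461403  0.00957181]
```

View pics/w30.png

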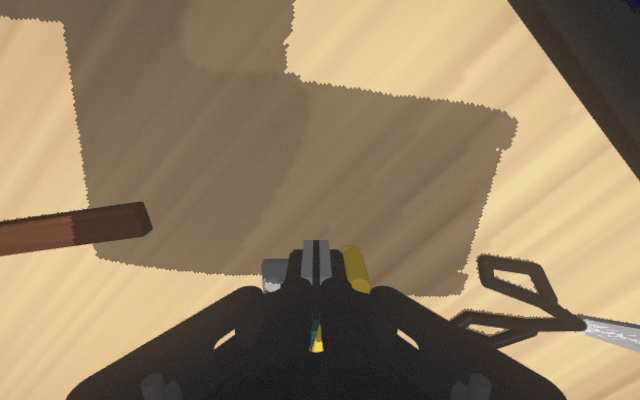

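View pics/s30.png

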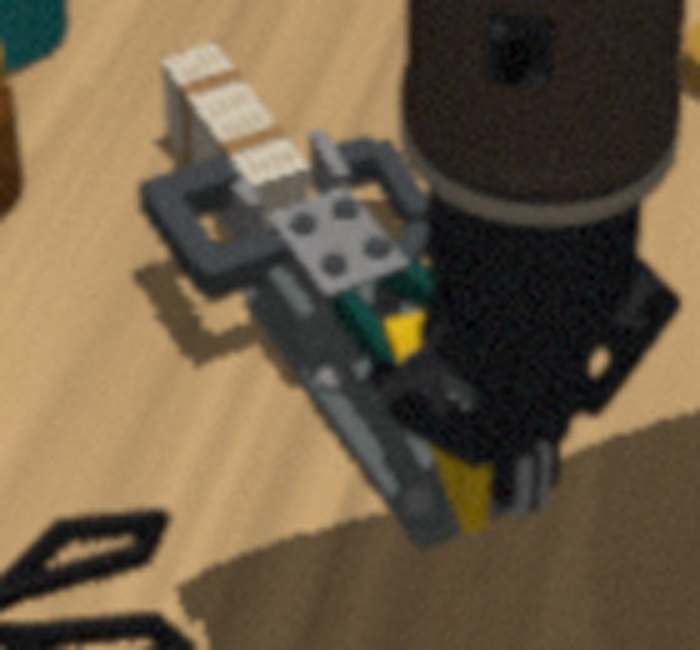

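```bash
python3 -m inch '{"twist":[[0,0,0],[0,0,0],[0,0,0],[0,0,0],[0,0,0],[0,0,0],[0,0,0]],"dp":[[0.002,0.002,0],[0.0036,0.0035,0],[0.0036,0.0035,0],[0,0,0],[-0.01,-0.0096,0],[-0.02,-0.019,0],[-0.028,-0.027,0.0]],"jaw":[-1,-1,-1,-1,-1,-1,-1]}'
python3 -m inch '{"twist":[[0,0,0],[0,0,0],[0,0,0],[0,0,0],[0,0,0],[0,0,0],[0,0,0],[0,0,0]],"dp":[[0,0,0.06],[0,0,0.12],[0.03,-0.03,0.14],[0.07,-0.07,0.14],[0.11,-0.1,0.14],[0.15,-0.14,0.14],[0.17,-0.15,0.14],[0.17,-0.15,0.14]],"jaw":[-1,0.4,0.4,0.4,0.4,0.4,0.4,0.4]}'
python3 - <<'E'
from pl import *
s=r.state();print(s['tool_pos'],s['orientation'],topl(s['tool_pos']))
cap('wrist','w31.png')
E
```

```text
clock: 43.22
tool_pos: [0.4033, 0.3348, 0.0796]
orientation: [-179.9, 0.4, 43.9]
wrist_force: [0.3, 0.2, -0.1]
gripper_width: -0.0004
clock: 44.22
tool_pos: [0.574, 0.1841, 0.2194]
orientation: [-179.9, 0.4, 43.7]
wrist_force: [0.1, -0.1, 0.3]
gripper_width: 0.0599
[0.57396582 0.18409084 0.21936916] [-179.89277882    0.36679409   43.74558034] [ 0.04231462 -0.01194573]
```

View pics/w31.png

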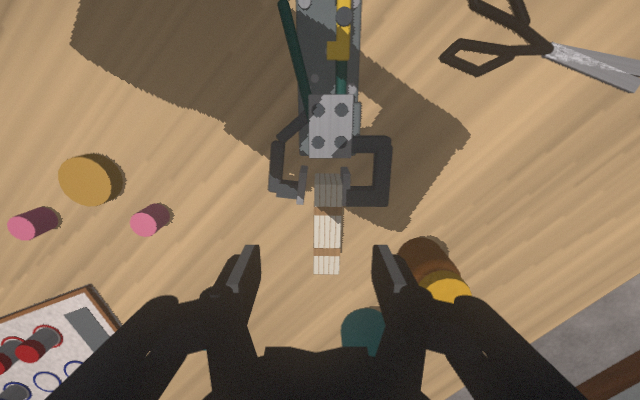

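```bash
python3 -c "
import cv2
im=cv2.imread('pics/w31.png');cv2.imwrite('pics/c18.png',cv2.resize(im[150:290,270:390],None,fx=5,fy=4.2,interpolation=cv2.INTER_CUBIC))"
```

```text
(no output)
```

View pics/c18.png

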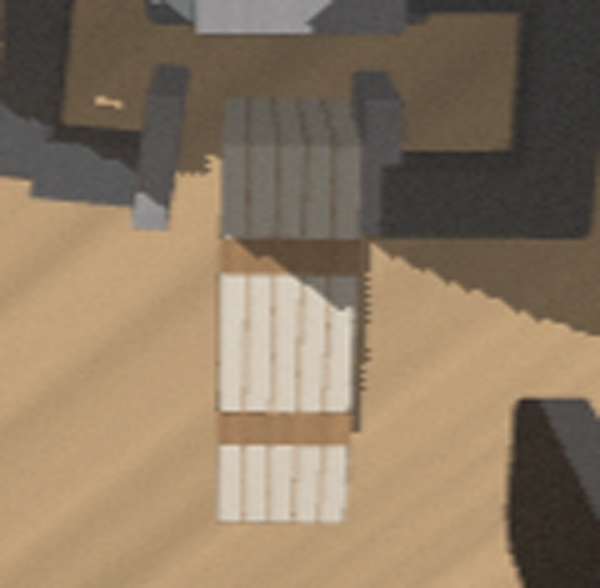

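Top face corners: near end (220,143)–(360,143), far end (217,521)–(346,521) in the crop.

```bash
python3 - <<'E'
from pl import *
f=lambda x,y:(270+(x+.5)/5-.5,150+(y+.5)/4.2-.5)
P=np.array([onz('wrist',[f(*q)],.05)[0] for q in [(220,143),(361,143),(217,521),(346,521)]])
c=P.mean(0);d=P[2:].mean(0)-P[:2].mean(0);print(c,np.linalg.norm(d),np.degrees(np.arctan2(d[1],d[0])),topl(c))
s=r.state();print(s['tool_pos'],s['orientation'],c-s['tool_pos'])
E
```

```text
[0.62109411 0.15097549 0.05      ] 0.10985909593545462 -46.58630051633072 [ 0.09883548 -0.00085097]
[0.5728557  0.18478666 0.2192868 ] [-179.86195601    0.40606098   43.80362293] [ 0.04823841 -0.03381116 -0.1692868 ]
```

```bash
python3 -m inch '{"twist":[[0,0,-0.2],[0,0,-0.2],[0,0,-0.2],[0,0,-0.2],[0,0,-0.2],[0,0,-0.2],[0,0,-0.2]],"dp":[[0.035,-0.025,0],[0.0482,-0.0338,-0.05],[0.0482,-0.0338,-0.1],[0.0482,-0.0338,-0.15],[0.0482,-0.0338,-0.18],[0.0482,-0.0338,-0.187],[0.0482,-0.0338,-0.187]],"jaw":[0.4,0.4,0.4,0.4,0.4,0.4,0.4]}'
python3 -m inch '{"twist":[[0,0,0],[0,0,0],[0,0,0],[0,0,0],[0,0,0],[0,0,0]],"dp":[[0,0,0],[0,0,0],[0,0,0],[0,0,0],[0,0,0],[0,0,0]],"jaw":[-1,-1,-1,-1,-1,-1]}' 60
```

```text
clock: 45.15
tool_pos: [0.6207, 0.1518, 0.0329]
orientation: [-179.9, 0.4, 43.7]
wrist_force: [0.6, 0.2, -0.3]
gripper_width: 0.0601
clock: 45.9
tool_pos: [0.6214, 0.1521, 0.0346]
orientation: [-179.9, 0.3, 43.7]
wrist_force: [-3.2, 1.8, 11.0]
gripper_width: 0.0297
```

```bash
python3 -m inch '{"twist":[[0,0,0],[0,0,0],[0,0,0],[0,0,0],[0,0,0],[0,0,0]],"dp":[[-0.001,-0.001,0.003],[-0.0022,-0.0021,0.02],[-0.0022,-0.0021,0.05],[-0.0022,-0.0021,0.09],[-0.0022,-0.0021,0.12],[-0.0022,-0.0021,0.12]],"jaw":[-1,-1,-1,-1,-1,-1]}'
python3 -m inch '{"twist":[[0,0,2],[0,0,4],[0,0,6],[0,0,10],[0,0,14],[0,0,18],[0,0,22],[0,0,22],[0,0,22]],"dp":[[-0.015,-0.055,0],[-0.03,-0.11,0],[-0.045,-0.165,0],[-0.06,-0.22,0],[-0.075,-0.275,0],[-0.085,-0.33,0],[-0.099,-0.374,0],[-0.099,-0.374,0],[-0.099,-0.374,0]],"jaw":[-1,-1,-1,-1,-1,-1,-1,-1,-1]}'
python3 - <<'E'
from pl import *
s=r.state();print(s['tool_pos'],s['orientation'])
cap('wrist','w32.png')
E
```

```text
clock: 46.65
tool_pos: [0.6208, 0.1502, 0.1584]
orientation: [179.9, 0.0, 43.7]
wrist_force: [0.3, 0.7, -1.5]
gripper_width: 0.0294
clock: 47.78
tool_pos: [0.5214, -0.2235, 0.1582]
orientation: [180.0, 0.0, 65.6]
wrist_force: [1.2, 0.6, -1.2]
gripper_width: 0.0293
[ 0.52141469 -0.22352094  0.15815471] [1.79959521e+02 3.21857417e-02 6.55805037e+01]
```

View pics/w32.png

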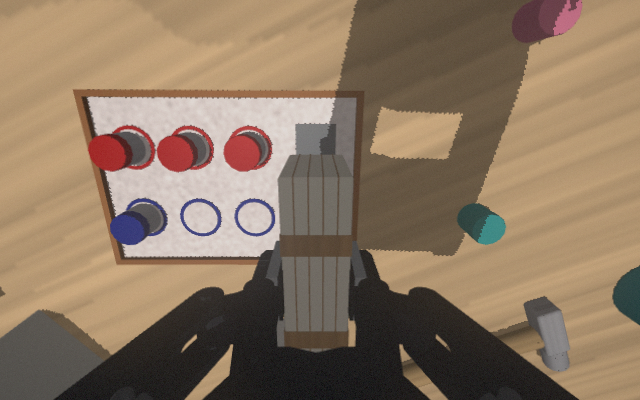

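```bash
python3 -c "
import cv2
im=cv2.imread('pics/w32.png');cv2.imwrite('pics/c19.png',cv2.resize(im[80:260,230:390],None,fx=4,fy=3.3,interpolation=cv2.INTER_CUBIC))"; echo mark; python3 tr.py .004 296 123.5 335.5 124; echo pack;  python3 tr.py .175 279 177.5 352.5 177.5 280.5 240 350 240
```

```text
mark
[-59.9  67.2]
[-59.5 104.3]
pack
[-52.9  71.4]
[-53.  100.1]
[-25.9  71. ]
[-25.9 100.2]
```

View pics/c19.png

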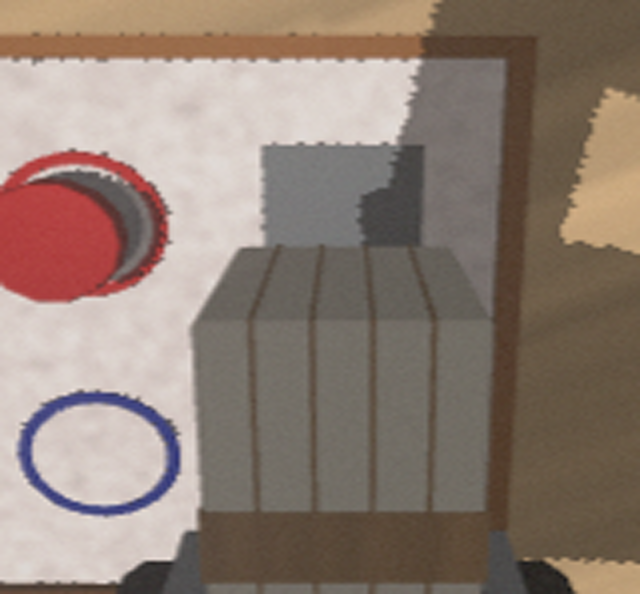

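```bash
python3 -m inch '{"twist":[[0,0,0],[0,0,0],[0,0,0],[0,0,0],[0,0,0]],"dp":[[-0.0014,0.0006,-0.04],[-0.0014,0.0006,-0.08],[-0.0014,0.0006,-0.108],[-0.0014,0.0006,-0.108],[-0.0014,0.0006,-0.108]],"jaw":[-1,-1,-1,-1,-1]}'
python3 - <<'E'
from pl import *
s=r.state();print(s['tool_pos'],s['orientation'])
cap('wrist','w33.png')
E
```

```text
clock: 48.45
tool_pos: [0.521, -0.222, 0.0511]
orientation: [179.9, 0.0, 65.7]
wrist_force: [-0.4, -0.5, 0.0]
gripper_width: 0.0292
[ 0.52100104 -0.22198001  0.05111704] [1.79905552e+02 3.39030111e-02 6.56949359e+01]
```

View pics/w33.png

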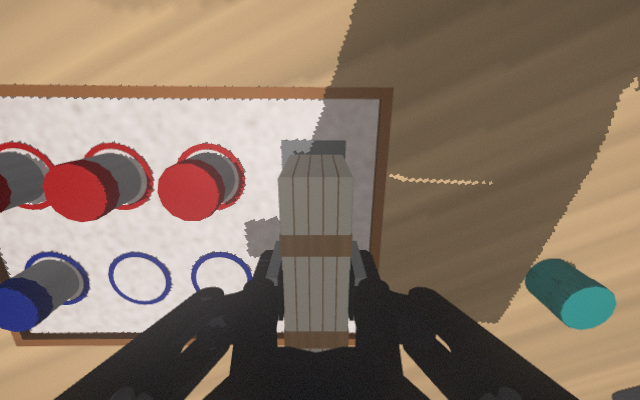

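```bash
echo mark; python3 tr.py .004 281 140 345.5 140.5; echo packtop;  python3 tr.py .068 278.5 178 352 178 281 240 350 240; echo bot; python3 tr.py .018 289 155 346 155;python3 -c "
import cv2
im=cv2.imread('pics/w33.png');cv2.imwrite('pics/c20.png',cv2.resize(im[120:260,250:390],None,fx=4,fy=4,interpolation=cv2.INTER_CUBIC))"
```

```text
mark
[-59.5  65.6]
[-59.3 103.8]
packtop
[-53.5  71.7]
[-53.6 100.4]
[-26.6  71.7]
[-26.6 100.7]
bot
[-53.2  71.4]
[-53.3 102.9]
```

View pics/c20.png

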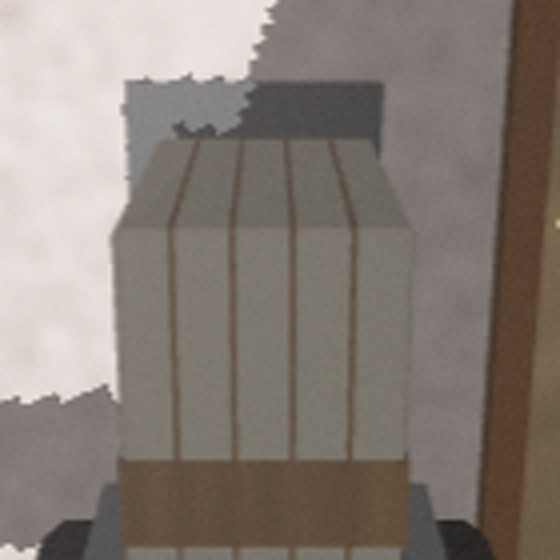

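```bash
python3 -m inch '{"twist":[[0,0,0],[0,0,0],[0,0,0],[0,0,0]],"dp":[[-0.0023,-0.0004,-0.006],[-0.0023,-0.0004,-0.011],[-0.0023,-0.0004,-0.011],[-0.0023,-0.0004,-0.011]],"jaw":[-1,-1,-1,-1]}'
python3 -m inch '{"twist":[[0,0,0],[0,0,0],[0,0,0]],"dp":[[0,0,-0.0015],[0,0,-0.0025],[0,0,-0.0025]],"jaw":[-1,-1,-1]}'
```

```text
clock: 49.0
tool_pos: [0.5189, -0.2227, 0.0405]
orientation: [179.9, 0.0, 65.7]
wrist_force: [0.7, 0.7, -1.3]
gripper_width: 0.0291
clock: 49.38
tool_pos: [0.5191, -0.2228, 0.0386]
orientation: [179.8, 0.0, 65.7]
wrist_force: [-2.5, 1.0, 13.2]
gripper_width: 0.0294
```

```bash
python3 -m inch '{"twist":[[0,0,0],[0,0,0],[0,0,0],[0,0,0],[0,0,0],[0,0,0],[0,0,0]],"dp":[[0,0,0.001],[0,0,0.001],[0,0,0.001],[0,0,0.03],[0,0,0.08],[0,0,0.14],[0,0,0.17]],"jaw":[0.0,0.0,0.0,0.0,0.0,0.0,0.0]}'
python3 -m inch '{"twist":[[0,0,0],[0,0,0]],"dp":[[0.02,0.02,0.01],[0.02,0.02,0.01]],"jaw":[0.0,0.0]}'
python3 - <<'E'
from pl import *
s=r.state();print(s['tool_pos'],s['orientation'])
im,i=cap('wrist','w34.png')
cv2.imwrite('pics/c21.png',cv2.resize(im[80:300,200:400],None,fx=2.7,fy=2.7,interpolation=cv2.INTER_CUBIC))
E
```

```text
clock: 50.25
tool_pos: [0.52, -0.2232, 0.2117]
orientation: [179.6, 0.0, 65.7]
wrist_force: [-0.1, 0.1, -0.3]
gripper_width: 0.0428
clock: 50.5
tool_pos: [0.5413, -0.2027, 0.2228]
orientation: [179.5, 0.0, 65.7]
wrist_force: [-0.5, -0.4, -0.6]
gripper_width: 0.0429
[ 0.54133441 -0.20266349  0.22283244] [1.79490879e+02 2.99658293e-02 6.57454631e+01]
```

View pics/w34.png

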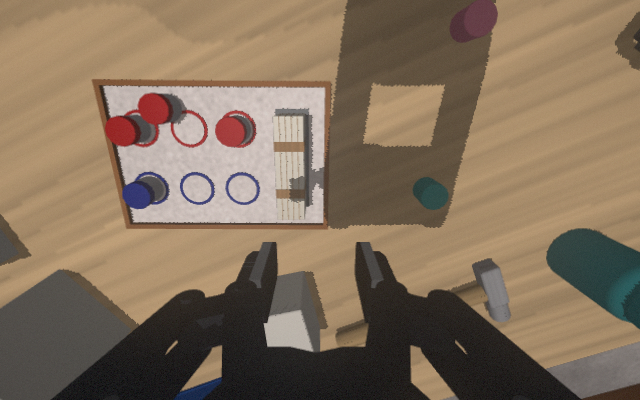

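View pics/c21.png

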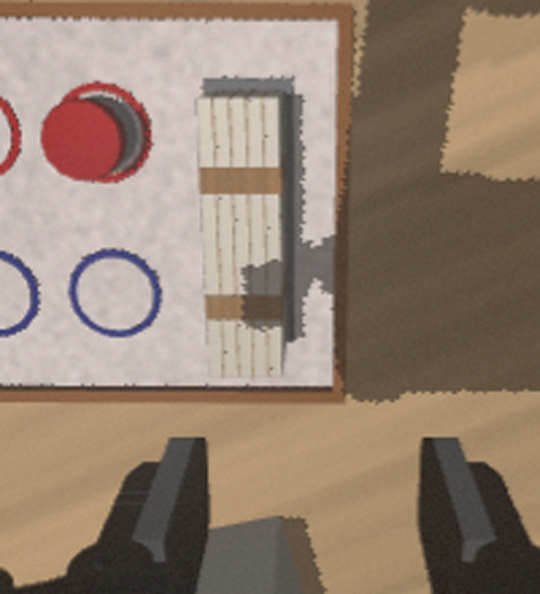

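```bash
echo pack; python3 tr.py .054 273.5 115.5 304 115.5 276.5 219.5 304.5 219.5; echo mark;python3 tr.py .004 275 109 309 109; echo tins; python3 tr.py .036 155 108 122.5 131 230 131.5 138 195; echo rings; python3 tr.py .004 189 128.5 197 188 242.5 188
```

```text
pack
[-56.8  70.4]
[-56.9 100.1]
[53.4 68.9]
[53.3 99.6]
mark
[-60.9  65.4]
[-61.  103.9]
tins
[-62.3 -52.8]
[-39.  -90.7]
[-39.2  21.5]
[ 31.7 -88.4]
rings
[-38.8 -34.7]
[ 33.1 -34.8]
[32.9 21.3]
```

```bash
python3 -m inch '{"twist":[[0,0,-10],[0,0,-20],[0,0,-30],[0,0,-40],[0,0,-50],[0,0,-60],[0,0,-70],[0,0,-80],[0,0,-90],[0,0,-90]],"dp":[[-0.01,-0.01,0],[-0.025,-0.025,0],[-0.04,-0.04,0],[-0.055,-0.055,0],[-0.07,-0.07,0],[-0.085,-0.085,0],[-0.1,-0.1,0],[-0.115,-0.11,-0.02],[-0.13,-0.1214,-0.04],[-0.13,-0.1214,-0.05]],"jaw":[0.15,0.15,0.15,0.15,0.15,0.15,0.15,0.15,0.15,0.15]}'
python3 -m inch '{"twist":[[0,0,0],[0,0,0]],"dp":[[0,0,0],[0,0,0]],"jaw":[0.15,0.15]}'
python3 chk.py w35.png
```

```text
clock: 51.8
tool_pos: [0.4083, -0.3243, 0.1702]
orientation: [179.6, 0.2, -24.4]
wrist_force: [-0.3, 0.4, 0.4]
gripper_width: 0.0488
clock: 52.05
tool_pos: [0.4086, -0.3242, 0.1704]
orientation: [179.6, 0.2, -24.2]
wrist_force: [-0.1, -0.4, 0.1]
gripper_width: 0.0492
[ 0.4088 -0.3243  0.1706] 52.1
red [316. 196.] 435 16.0 tray mm [-61.6 -59.6]
red [340. 228.] 681 15.1 tray mm [-37.4 -92.8]
```

View pics/w35.png

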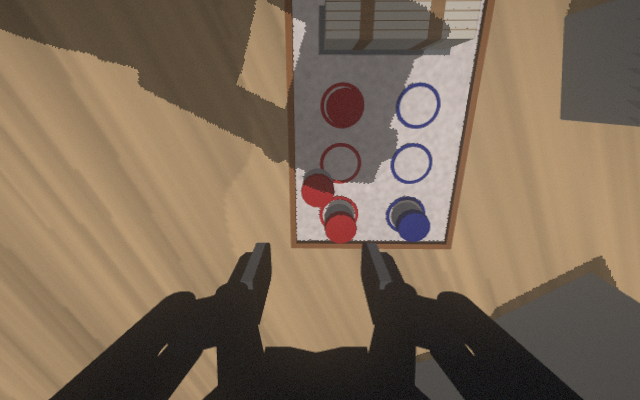

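```bash
python3 pt.py .036 318 190; python3 tr.py .036 318 190; python3 tr.py .004 340.5 163 412 163
```

```text
tcp [ 0.4088 -0.3243  0.1706]
[ 0.4105 -0.3251  0.036 ] d [ 0.0017 -0.0008]
[-59.4 -53.3]
[-36.4 -34.3]
[ 36.6 -34. ]
```

```bash
python3 -m inch '{"twist":[[0,0,0],[0,0,0],[0,0,0],[0,0,0],[0,0,0],[0,0,0],[0,0,0],[0,0,0],[0,0,0]],"dp":[[0.0017,-0.0008,-0.05],[0.0017,-0.0008,-0.1],[0.0017,-0.0008,-0.127],[0.0017,-0.0008,-0.136],[0.0017,-0.0008,-0.136],[0.0017,-0.0008,-0.136],[0.0017,-0.0008,-0.136],[0.0017,-0.0008,-0.136],[0.0017,-0.0008,-0.136]],"jaw":[0.15,0.15,0.15,0.15,0.15,-1,-1,-1,-1]}' 40
```

```text
clock: 53.22
tool_pos: [0.4112, -0.3256, 0.0361]
orientation: [179.6, 0.0, -24.2]
wrist_force: [0.4, 1.7, 5.3]
gripper_width: 0.0303
```

```bash
python3 -m inch '{"twist":[[0,0,0],[0,0,0],[0,0,0],[0,0,0],[0,0,0],[0,0,0],[0,0,0]],"dp":[[0,0,0.03],[0,0,0.05],[0.027,0.0086,0.05],[0.027,0.0086,0.03],[0.027,0.0086,0.015],[0.027,0.0086,0.015],[0.027,0.0086,0.015]],"jaw":[-1,-1,-1,-1,-1,-1,-1]}' 40
python3 chk.py w36.png
```

```text
clock: 54.1
tool_pos: [0.4382, -0.3172, 0.0515]
orientation: [179.6, 0.0, -24.3]
wrist_force: [1.0, 0.2, -0.3]
gripper_width: 0.0307
[ 0.4383 -0.3173  0.0516] 54.15
red [318. 148.] 180 13.2 tray mm [-36.4  24.6]
red [317. 169.] 239 13.5 tray mm [-36.6  14. ]
red [317. 276.] 1894 29.1 tray mm [-36.7 -48.3]
red [315. 332.] 1634 25.9 tray mm [-37.3 -88.2]
```

View pics/w36.png

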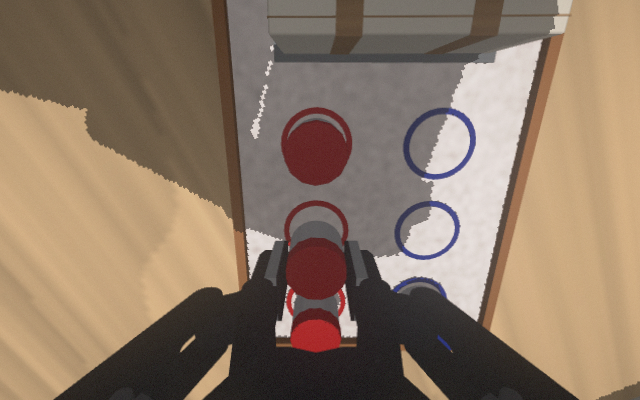

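Aligned on the ring (tin at column 316, ring centre 317). I lower it, let go and step back to check.

```bash
python3 -m inch '{"twist":[[0,0,0],[0,0,0],[0,0,0],[0,0,0],[0,0,0],[0,0,0],[0,0,0],[0,0,0],[0,0,0]],"dp":[[0,0,-0.01],[0,0,-0.0155],[0,0,-0.0155],[0,0,-0.0155],[0,0,-0.0155],[0,0,-0.0155],[0,0,0.03],[0,0,0.08],[0,0,0.13]],"jaw":[-1,-1,-1,-1,0.05,0.05,0.05,0.05,0.05]}' 40
python3 -m inch '{"twist":[[0,0,0],[0,0,0],[0,0,0],[0,0,0]],"dp":[[0.03,0.015,0.06],[0.03,0.015,0.09],[0.03,0.015,0.09],[0.03,0.015,0.09]],"jaw":[0.05,0.05,0.05,0.05]}'
python3 - <<'E'
from pl import *
im,i=cap('wrist','w37.png')
cv2.imwrite('pics/c22.png',cv2.resize(im[0:250,200:420],None,fx=2.4,fy=2.4,interpolation=cv2.INTER_CUBIC))
E
```

```text
clock: 55.28
tool_pos: [0.4381, -0.3171, 0.1831]
orientation: [179.6, 0.0, -24.3]
wrist_force: [0.7, 0.0, -0.6]
gripper_width: 0.0446
clock: 55.78
tool_pos: [0.4677, -0.3019, 0.2726]
orientation: [179.6, 0.1, -24.2]
wrist_force: [-0.1, 0.4, 0.1]
gripper_width: 0.0452
```

View pics/w37.png

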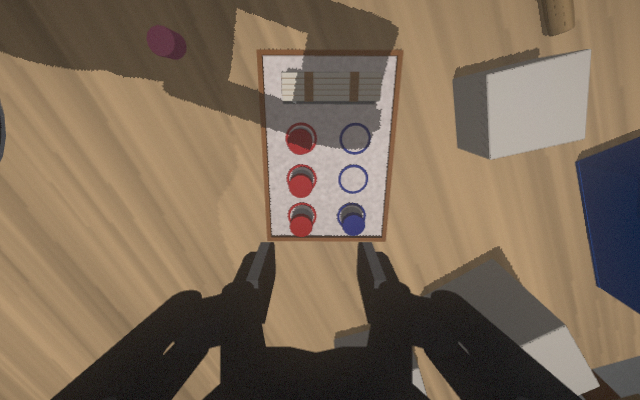

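View pics/c22.png

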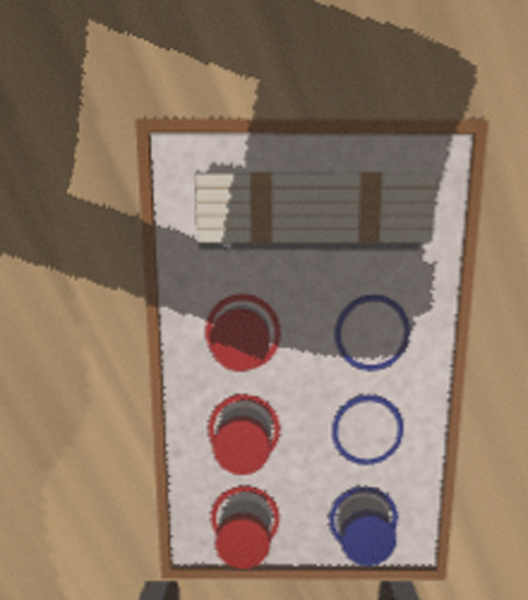

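```bash
echo pack; python3 tr.py .054 281.1 71.7 381.5 71.7 281.8 101 379.8 101; echo tins; python3 tr.py .036 300.4 138.5 300.4 186 301 226 353 225; echo rings; python3 tr.py .004 355 138.3 353 178.7
python3 - <<'E'
from h import *
cap('top','t38.png');cap('side','s38.png')
E
```

```text
pack
[-55.7  99.8]
[ 53.5 100.1]
[-56.   69.6]
[54.  69.9]
tins
[-36.6  25.6]
[-37.5 -35.4]
[-37.4 -92.4]
[ 33.4 -90.5]
rings
[34.8 21.9]
[ 34.6 -34.1]
```

View pics/t38.png

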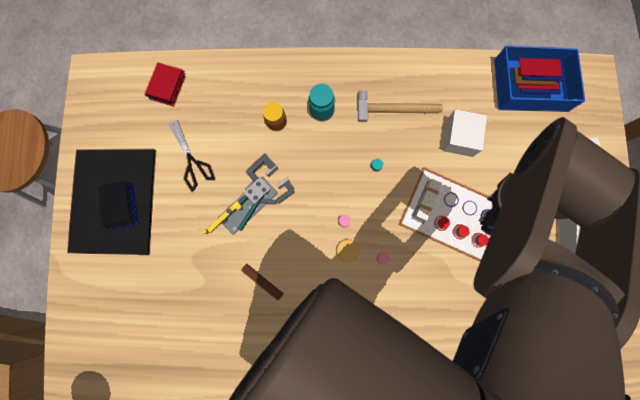

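View pics/s38.png

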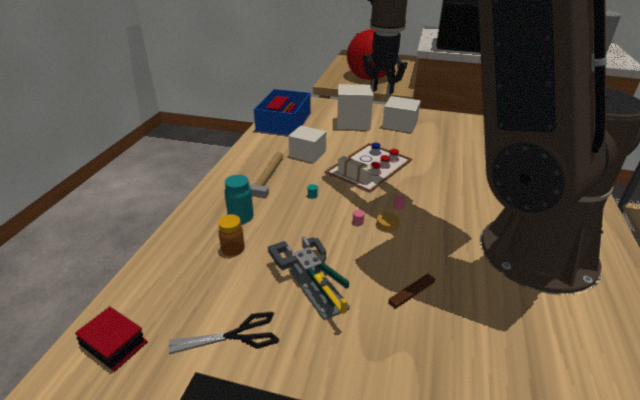

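```bash
python3 tr.py .036 299.8 141.6; python3 -c "
from station import r
r.job_done();print(r.state()['clock'])"
```

```text
[-37.5  21.8]
the job is handed in; nothing more can be done
the job is handed in; nothing more can be done
```

The job is done and handed in at about 56 s, inside the 208 s limit. The interface gave no verdict.

- **Clamping:** I set the pack on edge between the jaws, lined up with the pliers. I squeezed the handles until they locked, about 30–31 mm across the grip, and pictures showed the handles parallel and the pack held.
- **Tins:** Only four were there, three red and one blue. While the pack was clamped I put the reds on the three red spots and the blue on the blue spot at y = −90.
- **Release and pack:** I pushed the yellow lever, the pliers sprang open, and I stood the pack on the grey mark.
- **Mending:** One tin was misplaced by about 3 mm in y when I first set it down, so I shifted it straight away. After the pack was on its mark, I found that same tin (red spot at y = −34) moved about 30 mm aside. I put it back, so its final placing came after the pliers had been released.

**Last checks:**
- Correcting for a camera offset of about 1–1.5 mm read off the rings, the pack is within about 0.5 mm of the mark centre and within about 0.5° of its direction.
- All tins are upright. Three measured within about 1.5 mm of their spots.
- The red tin at y = −90 read about 2.4 mm off in the last picture, but 0.5–1 mm off in two earlier ones.
- My first reading of the red tin at y = +22 was 3.6 mm off. I judged that I had picked the wrong pixel; taken again, it read within 0.5 mm.
- The top camera disagreed with the wrist camera by 2–5 mm throughout, so I relied on the wrist camera and on positions relative to the rings.
- The bystanders and look-alikes look unmoved in the last overhead and side pictures. The arm hid part of the bench beyond the tray.

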